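# Counting balls for the lesson

### The job

Using the scoop, scoop at least three of the four wooden balls out of the tray in one go and tip them into the square white box, which stays standing, without ramming the scoop into the tray. Do not touch the balls with the fingers; every ball must end in the box or in the tray. Then set the scoop down level on the bare desk, let go, and leave the mug, mouse and spectacle case where they are.

Things in the scene. Friction and masses are not known exactly. Their poses are not given: they have to be found in the camera images.
- tray: Low wooden tray fixed to the desk, open on top, about 222 x 142 mm at the rim, rim 40 mm above the desk. Origin: centre of its underside; x along its length, its -x end roughly towards the robot, z up. Long side walls upright, 6 mm thick; the two end walls lean outward 10 degrees from vertical.
- tray_floor (a point): Centre of the tray's flat inner floor, 12 mm above the desk; tray's axes. The floor measures 200 mm (x) by 130 mm (y). The balls start in the -x half (centres 18 to 73 mm from the middle along x, within 38 mm of the centre line); the +x half is empty.
- scoop: Loose flat steel scoop with a wooden handle, about 0.2 kg, standing on its flat underside on the desk, mouth roughly towards the robot. Origin: centre of the pan's underside; x points out of the open mouth, z up. Pan 90 mm long, 116 mm wide outside and 110 mm inside; floor 2 mm thick, side walls (starting 30 mm behind the lip) 30 mm, back wall 36 mm high.
- scoop_lip (a point): Middle of the scoop's thin front lip, at its underside: x = 45 mm in the scoop's frame. Behind it the floor ramps up over 9 mm to a ridge 4.5 mm high, then drops to the flat floor (2 mm). The ridge keeps balls in while the scoop is level; they roll out only when the mouth is tipped down more than about 35 degrees.
- scoop_grip (a point): Point in the middle of the handle's thickness where it is best gripped across its 22 mm width (fingers closing along the scoop's y): at x = -77 mm, y = 0, z = 105 mm in the scoop's frame. The handle is 24 mm deep, rises from the top of the back wall leaning back 25 degrees, and goes on for about 39 mm above this point.
- scoop_pan (a point): Middle of the space inside the pan: x = -7 mm, y = 0, z = 17 mm in the scoop's frame; same axes.
- box: Square white plastic counting box, loose, 0.45 kg, open on top, 150 x 150 x 65 mm high outside, walls and floor 5 mm. Origin: centre of its underside, axes along its sides. It stands on the left or right of the tray; the scoop stands on the other side.
- box_in (a point): Centre of the box's inner floor, 5 mm above the box's underside.
- ball1_center (a point): Centre of a plain wooden counting ball, 30 mm in diameter, about 12 g. All four are alike and start in the tray.
- ball1: The same ball as ball1_center (this point lies on its surface and turns with it; use the centre).
- ball2_center (a point): Centre of a plain wooden counting ball, 30 mm in diameter, about 12 g. All four are alike and start in the tray.
- ball2: The same ball as ball2_center (this point lies on its surface and turns with it; use the centre).
- ball3_center (a point): Centre of a plain wooden counting ball, 30 mm in diameter, about 12 g. All four are alike and start in the tray.
- ball3: The same ball as ball3_center (this point lies on its surface and turns with it; use the centre).
- ball4_center (a point): Centre of a plain wooden counting ball, 30 mm in diameter, about 12 g. All four are alike and start in the tray.
- ball4: The same ball as ball4_center (this point lies on its surface and turns with it; use the centre).
- mug: Bystander: loose white mug, 80 mm across and 95 mm high, handle on one side, standing beyond the tray; origin under its centre.
- mouse: Bystander: loose black computer mouse, 105 x 60 x 32 mm, beyond the tray; origin under its centre.
- case: Bystander: loose black spectacle case, 60 x 160 x 42 mm, lying on the right; origin under its centre.
Things that resemble listed ones, but are neither listed nor needed, are in the scene too. Leave any turquoise look-alike of the ball2 alone. Leave any red look-alike of the ball4 alone.

How it is judged:
By the outcome, as a careful person would: the job done as asked, in the order asked, and still so for the second after the job is handed in, with the robot touching nothing.
It also fails if it takes over 72 s, if anything falls off the work surface, if the arm or the gripper's body presses on something with over 40 N, if the wrist force passes 120 N, or if a joint passes its speed limit or range.

### The arm

A 6-joint arm with a two-finger parallel gripper is mounted at the origin on the work surface. World frame = base frame: x ahead of the robot, y to its left, z up, the work surface at z = 0. Lengths are in m, angles in rad, forces in N, time in s.
With the tool pointing down it reaches from about 0.25 to 0.775 m from the base axis. Payload 4 kg.
Tool frame: the origin (TCP) lies at the very end of the fingers, on their centre line; the grasp point (between the pads) lies 19 mm behind it; z points along the fingers, y is the line along which they close (so a half turn about z gives the same grasp; the last joint's range is limited). The gripper opens to 94 mm and grips with 3 to 60 N. Pads are 16 mm wide; open, the fingers measure 119 mm over their backs; the gripper's body (75 mm by 177 mm) begins 78 mm behind the grasp point.
Start: joints at [1.204, 0.087, 1.371, -0, 1.684, -0.103], TCP at [0.143, 0.531, 0.206] pointing down, gripper open.
Joint ranges: [-3.1, 3.1], [-0.76, 2.03], [0.27, 2.55], [-1.08, 4.22], [0.17, 2.65], [-2.57, 2.57]. Speed limits (rad/s): [2.79, 2.79, 3.14, 3.14, 3.14, 3.14].

### API

Orientations are given as [roll, pitch, yaw] about the fixed x, y, z axes, in that order (R = Rz(yaw) Ry(pitch) Rx(roll)).
In Python, from bench import robot gives the robot as it stands. The module is installed in compiled form; this text tells all that it offers.
- The arm moves only by the tool move_arm, never from a script. Its argument "deltas" is one flat list of numbers, 7 for each row, row after row: the turn, a rotation vector about the tool's x, y, z in rad, then the shift along the tool's x, y, z in cm, then the closure, from -1 (fully open) to 1 (shut). A call has 1 to 8 rows; each row is the pose to reach, as a shift and turn from the pose commanded when the call began, along the tool's axes at that moment; what a row does not reach only later rows make up. A row lasts 1/10 s, in which the tool goes at most 50 mm and 8.59 degrees, less where a joint would pass 70% of its speed; a pose out of reach is approached as far as the arm can. A call with a gripper value outside its range is refused whole. The fingers move at their own pace and stop on an object; the grip force is fixed at half the most. Time passes only in rows, so rows that repeat a pose let the fingers close. It gives the time, the measured TCP pose, the force, the opening and the grip force at its end, in the units of the state.
- robot.get_obs(): the state, without advancing time (a new reading comes with each control period).
- robot.snapshot(name): name is "scene" or "top"; returns a dict with "image" (480x640x3 uint8, red, green, blue), "depth" (480x640 float32, m along the optical axis (not along the pixel's ray), 0 where there is no reading), "fov_y" (degrees; the focal length in pixels is half the picture's height over the tangent of half this angle, whatever the lens; pixels are square), "cx", "cy" (the principal point, pixels), "D" ([k1, k2, p1, p2, k3] as OpenCV has them; the pictures are not rectified), "origin" and "orientation" of the camera in the world. Camera axes: x right, y up, looking along -z (the intrinsics and any distortion apply to the point x, -y, -z); pixel columns grow to the right and rows downward; lengths in m; the calibration is good to about 2 mm. A picture is of the moment at which its call begins.
- robot.close_job(): hands the job in; it is judged then, once.
The state is a dict: "time": time; "joint_positions": joint angles; "qvel": joint speeds; "joint_torque": joint torques, N m; "tool_pos": TCP position; "ee_rot": TCP orientation; "wrist_force": force on the tool from outside, world axes, zero at the start; "wrist_torque": the same for the moment, N m; "width": finger opening in m; "finger_force": force on a finger pad.
Only numpy, scipy, OpenCV 4.12 (cv2) and the standard library are available. Lean on these libraries where they do the work, as an engineer would, in place of code of your own. Each camera call takes 0.05 s, during which the arm holds its last target. There are 200 camera calls.

## Working session

There is one attempt and no reset: what is moved stays moved. The work goes in short steps, Python scripts to look and compute and a tool call to move; the robot and the scene stay as the last step left them, time stands still between calls to the robot, and variables do not carry over. Pictures are saved under pics/ and viewed, at most 10 in all, crops included, and the job is handed in when it is done.

Besides the shell and the picture viewer there is one more tool, called as a command line: name --argument value ..., lists and objects as JSON in quotes. move_arm: Moves the arm, as the interface text tells. Its arguments: {"type":"object","properties":{"deltas":{"type":"array","items":{"type":"number"}}},"required":["deltas"]}

```bash
mkdir -p pics; python3 - <<'E'
from bench import robot
import cv2,numpy as np
o=robot.get_obs();print(o['time'],o['tool_pos'],o['ee_rot'],o['width'])
for n in('top','scene'):
    s=robot.snapshot(n);np.save(f'{n}.npy',s,allow_pickle=True)
    cv2.imwrite(f'pics/{n}.png',s['image'][:,:,::-1]);print({k:v for k,v in s.items() if k not in('image','depth')}, (s['depth']>0).mean())
E
```

```text
0.0 [0.14323405 0.53044441 0.2043052 ] [-3.13936286e+00 -2.13314897e-04  2.87778754e+00] 0.09366028760208947
{'fov_y': 45.97933172608015, 'cx': 313.67073974462755, 'cy': 230.17952262103665, 'D': array([-0.01060126,  0.        ,  0.        ,  0.        ,  0.        ]), 'origin': array([0.46469216, 0.00683628, 1.06296461]), 'orientation': array([ 0.12251562, -0.00477278, -1.56370972])} 0.9960611979166667
{'fov_y': 50.19865124797421, 'cx': 318.3760129639838, 'cy': 245.43906475983832, 'D': array([-0.10484767,  0.        ,  0.        ,  0.        ,  0.        ]), 'origin': array([ 1.12679731, -0.60318318,  0.88920844]), 'orientation': array([0.77432769, 0.01887665, 0.68810644])} 0.9958821614583333
```

View pics/top.png

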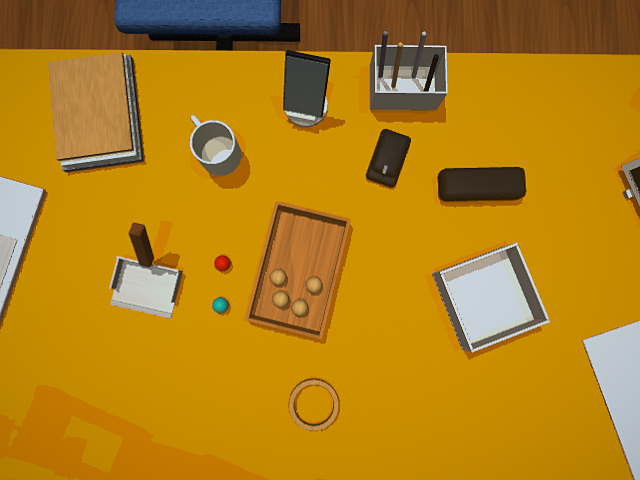

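View pics/scene.png

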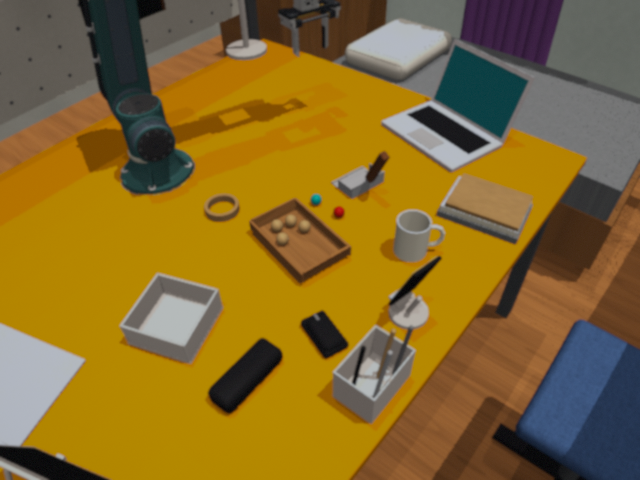

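The top view has +x up and +y left. The scoop's pan is near (145,287), with its handle at (140,245). The tray is at (300,270), with balls at (278,277), (314,285), (281,299) and (300,308). The box is at (492,297), and the red and turquoise decoys are at (222,263) and (220,305).

```bash
cat > h.py <<'E'
import numpy as np,cv2
from scipy.spatial.transform import Rotation as R
def cam(s):
    f=240/np.tan(np.radians(s['fov_y']/2));K=np.array([[f,0,s['cx']],[0,f,s['cy']],[0,0,1]])
    return K,R.from_euler('xyz',s['orientation']).as_matrix()
def rays(s,px):
    K,M=cam(s);u=cv2.undistortPoints(np.asarray(px,float).reshape(-1,1,2),K,s['D'])[:,0]
    return np.c_[u[:,0],-u[:,1],-np.ones(len(u))]@M.T
def onplane(s,px,z):
    d=rays(s,px);return s['origin']+d*((z-s['origin'][2])/d[:,2])[:,None]
def cloud(s):
    v,u=np.mgrid[:480,:640];d=rays(s,np.c_[u.ravel(),v.ravel()])
    return (s['origin']+d*s['depth'].reshape(-1,1)).reshape(480,640,3)
def load(n): return np.load(n+'.npy',allow_pickle=True).item()
def rect(xy):
    (c,wh,a)=cv2.minAreaRect((xy*1000).astype(np.float32));return np.round(c,1),np.round(wh,1),round(a,1)
E
python3 - <<'E'
from h import *
for n in('top','scene'):
    s=load(n);P=cloud(s);z=P[...,2];print(n)
    desk=(abs(P[...,0]-.4)<.15)&(abs(P[...,1]-.13)<.04);print('desk z',np.median(z[desk]),z[desk].std())
    hsv=cv2.cvtColor(s['image'],cv2.COLOR_RGB2HSV)
    def reg(x0,x1,y0,y1,z0,z1): return (P[...,0]>x0)&(P[...,0]<x1)&(P[...,1]>y0)&(P[...,1]<y1)&(z>z0)&(z<z1)
    m=reg(.25,.65,-.15,.13,.032,.046);print('tray rim',m.sum(),rect(P[m][:,:2]))
    m=reg(.2,.6,-.5,-.17,.056,.072);print('box rim',m.sum(),rect(P[m][:,:2]))
    m=reg(.2,.7,.2,.5,.055,.2);print('handle',m.sum(),P[m].min(0),P[m].max(0))
    if m.sum():
        for a in np.arange(.05,.16,.02):
            k=m&(abs(z-a)<.008);print('  ',a,k.sum(),P[k].mean(0))
    m=reg(.2,.7,.2,.5,.012,.04);print('pan',m.sum(),rect(P[m][:,:2]))
E
```

```text
top
desk z -0.0002560573284084988 0.009885789683952456
tray rim 2239 (array([519.7,  31.2]), array([142.1, 223.7]), 76.4)
box rim 1124 (array([ 472.1, -316.1]), array([150.5, 151.6]), 20.9)
handle 672 [0.5239857  0.28277948 0.05511436] [0.58852217 0.31553916 0.14926274]
   0.05 16 [0.53043081 0.29943645 0.05662629]
   0.07 86 [0.53577514 0.29918661 0.07040064]
   0.09000000000000001 94 [0.54540754 0.29740328 0.09039113]
   0.11000000000000001 95 [0.55471959 0.29479622 0.1106076 ]
   0.13 106 [0.56498805 0.2931437  0.13030823]
   0.15000000000000002 117 [0.57288029 0.29572867 0.14503065]
pan 359 (array([500. , 311.7]), array([118.6,  59.7]), 77.4)
scene
desk z 0.00029078871446486243 0.013011595021749466
tray rim 1264 (array([522.1,  31.5]), array([145.8, 227.2]), 76.4)
box rim 954 (array([ 475.4, -315.4]), array([154.1, 153.3]), 21.2)
handle 315 [0.5281226  0.28253184 0.05530833] [0.59227269 0.30792835 0.14940861]
   0.05 8 [0.54245611 0.29693076 0.05684553]
   0.07 42 [0.55108765 0.29364029 0.07009903]
   0.09000000000000001 47 [0.5586946  0.29251345 0.08995733]
   0.11000000000000001 50 [0.56831273 0.29090671 0.11013998]
   0.13 54 [0.57767707 0.28904749 0.13007067]
   0.15000000000000002 38 [0.57747859 0.29401644 0.14490581]
pan 301 (array([508.5, 310.9]), array([121.8,  73.5]), 77.6)
```

```bash
python3 - <<'E'
from h import *
import cv2
t=load('top')['image'];c=cv2.resize(t[210:330,90:250],None,fx=5,fy=5,interpolation=cv2.INTER_CUBIC)
cv2.imwrite('pics/crop1.png',c[:600,:800,::-1])
E
```

```text
(no output)
```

View pics/crop1.png

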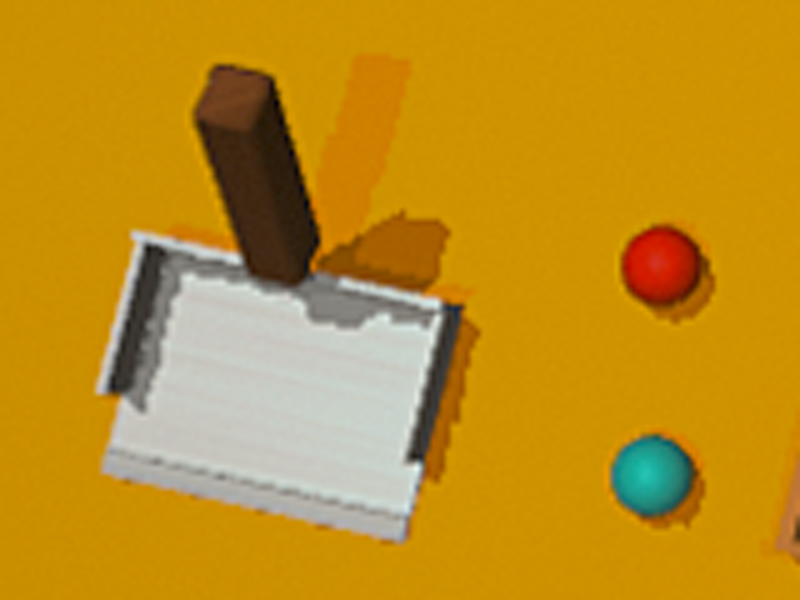

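The crop shows the scoop's lip corners at about (110,304) and (171,318), the back-wall top corners at (117,257) and (182,271), and the handle leaning away from the robot.

```bash
python3 - <<'E'
from h import *
s=load('top');px=lambda a:(np.array(a)+.5)/5-.5+[90,210]
lip=onplane(s,px([(103,473),(405,541)]),0.0);bk=onplane(s,px([(134,234),(466,300)]),.036)
lm=lip.mean(0);bm=bk.mean(0)
print('lip',lip,lm,'w',np.linalg.norm(lip[0]-lip[1]));print('back',bm,'w',np.linalg.norm(bk[0]-bk[1]))
for a,b in((lip[0],lip[1]),(bk[0],bk[1])):
    d=a-b;print('yaw of scoop x', np.degrees(np.arctan2(d[1],d[0]))+90)
print('len',np.linalg.norm((lm-bm)[:2]),np.degrees(np.arctan2(*(lm-bm)[1::-1])))
P=cloud(s)
# handle top face
c=onplane(s,px([(213,66),(272,78),(262,130),(196,118)]),.145);print('handletop',c.mean(0))
# balls
hsv=cv2.cvtColor(s['image'],cv2.COLOR_RGB2HSV)
T=np.array([.520,.0312]);a=np.radians(-13.6);ex=np.array([np.cos(a),np.sin(a)]);ey=np.array([-ex[1],ex[0]])
L=(P[...,:2]-T);m=((abs(L@ex)<.095)&(abs(L@ey)<.06)&(P[...,2]>.022)).astype(np.uint8)
d=cv2.distanceTransform(m,cv2.DIST_L2,5);n,lab,st,ce=cv2.connectedComponentsWithStats((d>.6*d.max()).astype(np.uint8))
for k in ce[1:]:
    q=onplane(s,[k],.027)[0][:2];print('ball px',k,q,(q-T)@ex,(q-T)@ey)
f=(abs(L@ex)<.09)&(L@ex>0.02)&(abs(L@ey)<.05);print('floor z',np.median(P[f][:,2]))
E
```

```text
lip [[0.45376887 0.38075335 0.        ]
 [0.42960724 0.26725346 0.        ]] [0.44168805 0.32400341 0.        ] w 0.11604313958173475
back [0.52887786 0.30034686 0.036     ] w 0.12376166087823458
yaw of scoop x 167.98238019123949
yaw of scoop x 169.2743049907894
len 0.09034210373120376 164.8198307302602
handletop [0.57715678 0.29245893 0.145     ]
ball px [277.45454545 277.21212121] [0.50524391 0.06831742] -0.023070211954209843 0.03260690262246093
ball px [313.29032258 284.70967742] [0.4920849  0.00277961] -0.020449559477115294 -0.03418752532213007
ball px [280. 299.] [0.46577368 0.0631079 ] -0.0602087628055717 0.01826234635379093
ball px [299.06060606 307.57575758] [0.45056976 0.02830649] -0.06680309646082534 -0.019138355368472828
floor z 0.010868050187721412
```

```bash
cat >> h.py <<'E'
A=np.radians(20)   # tool tilt in scoop frame (along the handle)
G=np.array([[np.cos(A),0,np.sin(A)],[0,-1,0],[np.sin(A),0,-np.cos(A)]])
GRIP=np.array([-.077,0,.105])
def scoopR(yaw,tip): return R.from_euler('z',yaw,degrees=True).as_matrix()@R.from_euler('y',tip,degrees=True).as_matrix()  # tip>0 mouth down
def tool(p,yaw,tip,back=0,ref=(0,0,0)):
    """tool pose with scoop-frame point ref at world p"""
    S=scoopR(yaw,tip);T=S@G;return T,np.asarray(p)+S@(GRIP-np.asarray(ref))+T[:,2]*(.019-back)
def delta(o,T,t):
    M=R.from_euler('xyz',o['ee_rot']).as_matrix()
    return np.round(R.from_matrix(M.T@T).as_rotvec(),3),np.round(M.T@(t-o['tool_pos'])*100,2)
TC=np.array([.520,.0312]);TY=-13.6
def tray(x,y,z):
    a=np.radians(TY);return np.array([TC[0]+x*np.cos(a)-y*np.sin(a),TC[1]+x*np.sin(a)+y*np.cos(a),z])
E
python3 - <<'E'
from h import *
from bench import robot
o=robot.get_obs()
for b in(.1,0):
    T,t=tool([.4857,.3135,0],167.7,0,b);print(t,delta(o,T,t))
E
```

```text
[0.58800022 0.29119494 0.1811151 ] (array([ 0.007,  0.349, -0.049]), array([-49.18, -11.5 ,   2.35]))
[0.55458329 0.29848101 0.08714584] (array([ 0.007,  0.349, -0.049]), array([-45.76, -11.65,  11.74]))
```

move_arm --deltas '[0.007,0.349,-0.049,-49.18,-11.5,2.35,-1,0.007,0.349,-0.049,-49.18,-11.5,2.35,-1,0.007,0.349,-0.049,-49.18,-11.5,2.35,-1,0.007,0.349,-0.049,-49.18,-11.5,2.35,-1,0.007,0.349,-0.049,-49.18,-11.5,2.35,-1,0.007,0.349,-0.049,-49.18,-11.5,2.35,-1,0.007,0.349,-0.049,-49.18,-11.5,2.35,-1,0.007,0.349,-0.049,-49.18,-11.5,2.35,-1]'

```text
time: 0.9
tool_pos: [0.4968, 0.3403, 0.1862]
ee_rot: [3.14, -0.35, 2.927]
wrist_force: [0.4, 1.1, 1.1]
width: 0.0938
finger_force: 0.0
```

```bash
python3 - <<'E'
from h import *
from bench import robot
o=robot.get_obs();print(o['time'],o['tool_pos'],o['ee_rot'],o['joint_positions'])
for b in(.1,0):
    T,t=tool([.4857,.3135,0],167.7,0,b);print(t,delta(o,T,t))
E
```

```text
0.9 [0.49677349 0.34033866 0.18615922] [ 3.14032818 -0.34990514  2.92707929] [ 0.39092003  0.41253636  1.0544852   0.21337498  1.95730347 -0.91264571]
[0.58800022 0.29119494 0.1811151 ] (array([ 0.001, -0.001,  0.   ]), array([-9.53, -2.86, -2.94]))
[0.55458329 0.29848101 0.08714584] (array([ 0.001, -0.001,  0.   ]), array([-9.54, -2.87,  7.06]))
```

move_arm --deltas '[0,0,0,-9.5,-2.9,-2.9,-1,0,0,0,-9.5,-2.9,-2.9,-1,0,0,0,-9.5,-2.9,-2.9,-1,0,0,0,-9.5,-2.9,-2.9,-1,0,0,0,-9.5,-2.9,-2.9,-1,0,0,0,-9.5,-2.9,-2.9,-1]'

```text
time: 1.5
tool_pos: [0.5848, 0.2935, 0.1827]
ee_rot: [3.139, -0.348, 2.93]
wrist_force: [-0.1, 0.1, -0.6]
width: 0.0941
finger_force: 0.0
```

```bash
python3 - <<'E'
from h import *
from bench import robot
o=robot.get_obs();print(o['time'],o['tool_pos'],o['ee_rot'],o['joint_positions'])
for b in(.1,0):
    T,t=tool([.4857,.3135,0],167.7,0,b);print(t,delta(o,T,t))
s=robot.snapshot('top');cv2.imwrite('pics/t2.png',cv2.resize(s['image'][190:340,90:290],None,fx=4,fy=4)[:,:,::-1])
E
```

```text
1.5 [0.5848171  0.29351424 0.18265771] [ 3.13895182 -0.34840762  2.93004419] [ 0.28874922  0.56219275  0.84955079  0.18636911  2.03017673 -1.0125232 ]
[0.58800022 0.29119494 0.1811151 ] (array([0.002, 0.001, 0.003]), array([-0.39, -0.16,  0.02]))
[0.55458329 0.29848101 0.08714584] (array([0.002, 0.001, 0.003]), array([-0.38, -0.18, 10.02]))
```

View pics/t2.png

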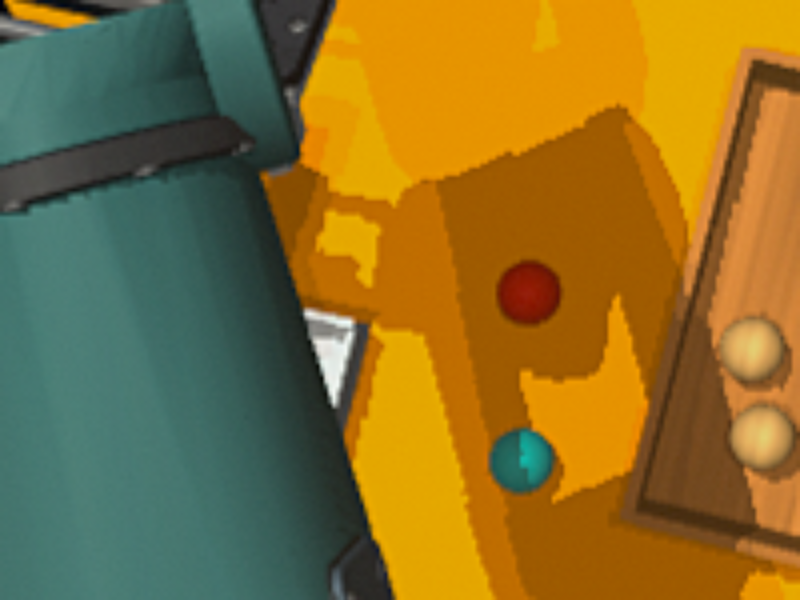

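The arm now covers the scoop in the top view. It is lined up over the handle, so I descend and close.

move_arm --deltas '[0.002,0.001,0.003,-0.38,-0.18,2.5,-1,0.002,0.001,0.003,-0.38,-0.18,5,-1,0.002,0.001,0.003,-0.38,-0.18,7.5,-1,0.002,0.001,0.003,-0.38,-0.18,9.3,-1,0.002,0.001,0.003,-0.38,-0.18,10,-1,0.002,0.001,0.003,-0.38,-0.18,10,-1,0.002,0.001,0.003,-0.38,-0.18,10,-1]'

```text
time: 2.25
tool_pos: [0.5561, 0.2977, 0.0878]
ee_rot: [-3.142, -0.348, 2.926]
wrist_force: [0.4, 0.4, 0.2]
width: 0.0947
finger_force: 0.0
```

move_arm --deltas '[0,0,0,0,0,0,1,0,0,0,0,0,0,1,0,0,0,0,0,0,1,0,0,0,0,0,0,1,0,0,0,0,0,0,1,0,0,0,0,0,0,1,0,0,0,0,0,0,1,0,0,0,0,0,0,1]'

```text
time: 3.05
tool_pos: [0.5558, 0.2972, 0.0863]
ee_rot: [-3.14, -0.35, 2.924]
wrist_force: [0.4, 0.6, -0.5]
width: 0.0337
finger_force: 0.0
```

```bash
python3 - <<'E'
from h import *
from bench import robot
o=robot.get_obs();print(o['time'],o['tool_pos'],o['ee_rot'],o['width'],o['finger_force'])
T,t=tool([.4857,.3135,0],167.7,0);print(t,delta(o,T,t))
T,t=tool([.4857,.3135,0.12],167.7,0);print(t,delta(o,T,t))
s=robot.snapshot('scene');cv2.imwrite('pics/s2.png',cv2.resize(s['image'][100:250,270:470],None,fx=4,fy=4)[:,:,::-1])
E
```

```text
3.05 [0.55576194 0.29717514 0.08629026] [-3.14025341 -0.35011313  2.92441453] 0.03373239280024431 0.0
[0.55458329 0.29848101 0.08714584] (array([-0.   , -0.001, -0.002]), array([ 0.16,  0.1 , -0.03]))
[0.55458329 0.29848101 0.20714584] (array([-0.   , -0.001, -0.002]), array([  4.28,   0.09, -11.3 ]))
```

View pics/s2.png

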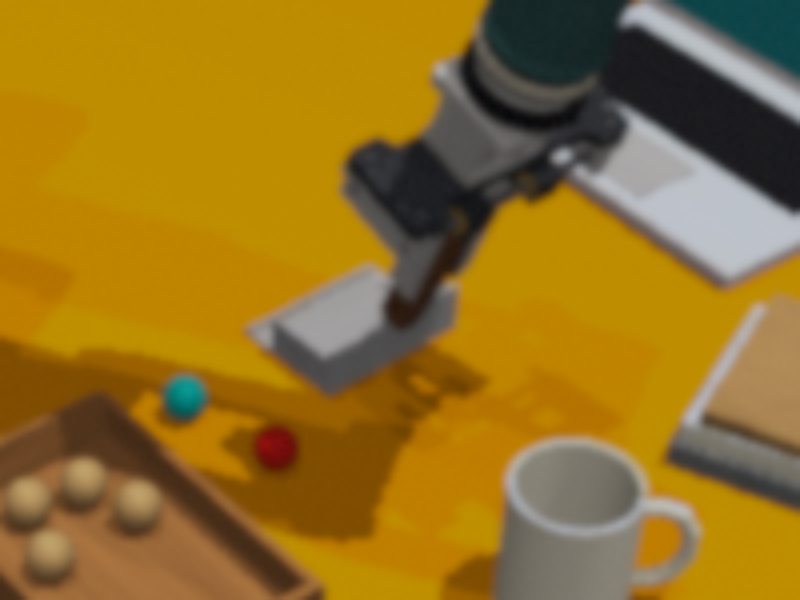

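The fingers straddle the handle but are still closing, at 34 mm. I let them finish and then lift.

move_arm --deltas '[0,0,0,0,0,0,1,0,0,0,0,0,0,1,0,0,0,0,0,0,1,0,0,0,0,0,0,1,0,0,0,0,0,0,1]'

```text
time: 3.6
tool_pos: [0.5559, 0.2974, 0.0864]
ee_rot: [-3.141, -0.35, 2.925]
wrist_force: [0.4, -0.0, 0.1]
width: 0.0217
finger_force: 30.0
```

move_arm --deltas '[0,0,0,0.34,0,-0.94,1,0,0,0,1,0,-2.8,1,0,0,0,2,0,-5.6,1,0,0,0,3.1,0,-8.5,1,0,0,0,4.1,0,-11.3,1,0,0,0,4.1,0,-11.3,1,0,0,0,4.1,0,-11.3,1,0,0,0,4.1,0,-11.3,1]'

```text
time: 4.4
tool_pos: [0.5553, 0.2969, 0.204]
ee_rot: [-3.138, -0.353, 2.923]
wrist_force: [0.1, 0.2, -2.7]
width: 0.0221
finger_force: 30.0
```

```bash
python3 - <<'E'
from h import *
from bench import robot
o=robot.get_obs();print(o['time'],o['tool_pos'],o['ee_rot'],o['width'],o['finger_force'],o['wrist_force'],o['wrist_torque'],o['joint_positions'])
s=robot.snapshot('scene');np.save('s3.npy',s,allow_pickle=True);cv2.imwrite('pics/s3.png',cv2.resize(s['image'][60:210,270:470],None,fx=4,fy=4)[:,:,::-1])
E
```

```text
4.4 [0.55532042 0.29689346 0.20400429] [-3.13765635 -0.35336501  2.92334399] 0.0221499140408563 29.98466581106186 [ 0.14400675  0.18735877 -2.73481576] [-0.08705231 -0.33719795 -0.00494038] [ 0.30554503  0.49936841  0.89967602  0.19199923  2.04601911 -0.98579371]
```

View pics/s3.png

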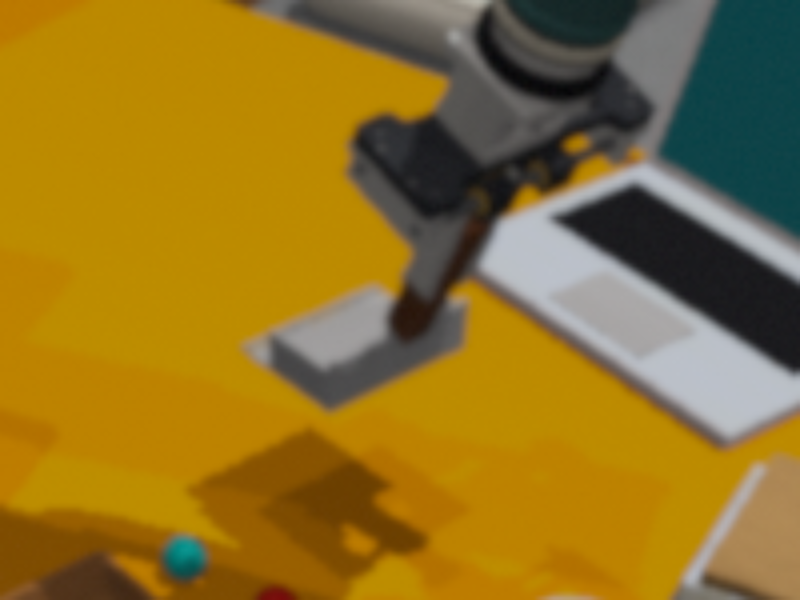

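The scoop is lifted and hanging clear. I'll fit a plane to the pan floor, near (355,140), to measure its tilt.

```bash
python3 - <<'E'
from h import *
s=load('s3');P=cloud(s);poly=(np.array([(300,330),(370,298),(395,320),(335,355)])/4+[270,60]).astype(np.int32)
m=np.zeros((480,640),np.uint8);cv2.fillPoly(m,[poly],1);Q=P[m>0];
for _ in range(3):
    c=Q.mean(0);n=np.linalg.svd(Q-c)[2][2];n*=np.sign(n[2]);r=(Q-c)@n;Q=Q[abs(r)<2.5*r.std()+1e-5]
e=np.array([np.cos(np.radians(167.6)),np.sin(np.radians(167.6)),0]);l=np.array([-e[1],e[0],0])
print(len(Q),r.std(),'c',c,'n',n,'mouthdown deg',np.degrees(n@e),'lateral',np.degrees(n@l))
M=R.from_euler('xyz',[-3.13765635,-0.35336501,2.92334399]).as_matrix();p=np.array([0.55532042,0.29689346,0.20400429])
S=M@G.T;print('expected pan floor z',(p-M[:,2]*.019+S@(np.array([0,0,.002])-GRIP))[2], 'exp tip',np.degrees(S[:,2]@e))
# side-wall/back-wall top and lip depth points
for u,v in [(243,350),(256,352),(262,345)]:
    x=round((u+.5)/4-.5+270);y=round((v+.5)/4-.5+60);print(P[y,x])
E
```

```text
175 0.005720194215200558 c [0.47133672 0.33148099 0.11834104] n [-0.48688495  0.19887123  0.8505253 ] mouthdown deg 29.692489952150453 lateral -5.138320868964542
expected pan floor z 0.11916309026111441 exp tip -0.2465655615491871
[0.32894946 0.39568038 0.00305119]
[0.443844   0.26845435 0.11845733]
[0.44332958 0.27330014 0.12184294]
```

```bash
python3 - <<'E'
from h import *
s=load('s3');P=cloud(s)
M=R.from_euler('xyz',[-3.13765635,-0.35336501,2.92334399]).as_matrix();p=np.array([0.55532042,0.29689346,0.20400429])
S=M@G.T;o=p-M[:,2]*.019-S@GRIP;Q=(P-o)@S*1000
k=(abs(Q[...,0])<52)&(abs(Q[...,1])<62)&(Q[...,2]>-25)&(Q[...,2]<45)
for y0 in range(-60,60,15):
    row=[]
    for x0 in range(-50,50,10):
        j=k&(Q[...,0]>=x0)&(Q[...,0]<x0+10)&(Q[...,1]>=y0)&(Q[...,1]<y0+15)
        row.append('  -- ' if j.sum()<2 else '%3d(%d)'%(np.median(Q[j][:,2]),j.sum()))
    print(y0,row)
E
```

```text
-60 [' 20(40)', ' 29(4)', ' 23(2)', '  -- ', '  -- ', '  -- ', ' 12(6)', '  0(11)', '  1(10)', '  0(4)']
-45 [' 16(48)', '  -- ', '  -- ', '  -- ', '  -- ', '  2(4)', '  1(8)', '  0(13)', '  1(11)', ' -1(3)']
-30 [' 11(30)', '  -- ', '  -- ', '  -- ', '  2(8)', '  2(11)', '  2(13)', '  0(9)', '  1(13)', '  0(4)']
-15 [' 13(41)', '  -- ', '  -- ', '  -- ', '  2(7)', '  2(10)', '  2(13)', '  2(10)', '  2(12)', '  1(3)']
0 [' 24(49)', '  -- ', '  -- ', '  -- ', '  1(9)', '  2(13)', '  2(15)', '  2(16)', '  3(11)', '  2(4)']
15 [' 20(57)', '  -- ', '  -- ', '  -- ', '  1(4)', '  2(10)', '  2(10)', '  3(9)', '  3(6)', '  3(3)']
30 [' 20(55)', '  -- ', '  -- ', '  -- ', '  -- ', '  -- ', '  -- ', '  -- ', '  3(3)', '  2(5)']
45 [' 19(56)', ' 16(28)', ' 18(29)', ' 15(29)', ' 17(25)', ' 16(28)', ' 16(18)', '  1(7)', '  3(15)', '  2(3)']
```

The scoop hangs level and where I expected it: the pan floor reads about 2 mm in its own frame. Next I compute the transfer and the tray approach.

```bash
python3 - <<'E'
from h import *
from bench import robot
s=load('s3');P=cloud(s)
M=R.from_euler('xyz',[-3.13765635,-0.35336501,2.92334399]).as_matrix();p=np.array([0.55532042,0.29689346,0.20400429])
S=M@G.T;o=p-M[:,2]*.019-S@GRIP;Q=(P-o)@S*1000
j=(Q[...,0]>20)&(Q[...,0]<60)&(abs(Q[...,1])<80)&(abs(Q[...,2])<8);print('lip y',Q[j][:,1].min(),Q[j][:,1].max(),'x max',Q[j][:,0].max(),j.sum())
j=(Q[...,0]>-40)&(Q[...,0]<10)&(abs(Q[...,1])<80)&(abs(Q[...,2]-27)<5);print('wall y',np.percentile(Q[j][:,1],[1,10,50,90,99]))
o=robot.get_obs()
for x,z in((.053,.105),(.053,.05),(.053,.0135),(-.03,.0135),(-.052,.0135)):
    T,t=tool(tray(x,0,z),180+TY,0);print(x,z,t,delta(o,T,t))
E
```

```text
lip y -64.58722247867493 56.25741848627238 x max 46.09373872140283 187
wall y [-56.89128624 -32.10399952  54.35225742  56.83368751  57.64669755]
0.053 0.105 [0.64003876 0.00215957 0.19214584] (array([-0.011, -0.005,  0.018]), array([-14.16, -26.95,  -3.88]))
0.053 0.05 [0.64003876 0.00215957 0.13714584] (array([-0.011, -0.005,  0.018]), array([-16.07, -26.93,   1.28]))
0.053 0.0135 [0.64003876 0.00215957 0.10064584] (array([-0.011, -0.005,  0.018]), array([-17.33, -26.91,   4.7 ]))
-0.03 0.0135 [0.55936599 0.02167636 0.10064584] (array([-0.011, -0.005,  0.018]), array([ -9.55, -26.74,   7.58]))
-0.052 0.0135 [0.53798285 0.02684949 0.10064584] (array([-0.011, -0.005,  0.018]), array([ -7.49, -26.7 ,   8.34]))
```

move_arm --deltas '[-0.001,0,0.002,-1.6,-3,-0.4,1,-0.003,-0.001,0.004,-3.5,-6.7,-1,1,-0.005,-0.002,0.008,-6,-11.5,-1.6,1,-0.007,-0.003,0.011,-8.7,-16.5,-2.4,1,-0.009,-0.004,0.014,-11.2,-21.3,-3,1,-0.01,-0.005,0.016,-13,-24.8,-3.6,1,-0.011,-0.005,0.018,-14,-26.6,-3.9,1,-0.011,-0.005,0.018,-14.16,-26.95,-3.88,1]'

```text
time: 5.25
tool_pos: [0.6409, -0.0016, 0.1915]
ee_rot: [3.14, -0.349, 2.899]
wrist_force: [0.1, -0.2, -3.0]
width: 0.0221
finger_force: 30.0
```

move_arm --deltas '[0,0,0,0,0,0,1,0,0,0,0,0,0,1,0,0,0,0,0,0,1,0,0,0,0,0,0,1]'

```text
time: 5.65
tool_pos: [0.6408, 0.0042, 0.195]
ee_rot: [3.138, -0.345, 2.908]
wrist_force: [-0.1, 0.2, -3.0]
width: 0.0219
finger_force: 30.0
```

```bash
cat >> h.py <<'E'
def scoopgrid(s,o):
    P=cloud(s);M=R.from_euler('xyz',o['ee_rot']).as_matrix();S=M@G.T;Q=(P-(o['tool_pos']-M[:,2]*.019-S@GRIP))@S*1000
    return Q
E
python3 - <<'E'
from h import *
from bench import robot
o=robot.get_obs();print(o['time'],o['tool_pos'],o['ee_rot'],o['joint_positions'])
for x,z in((.053,.105),(.053,.045),(.053,.0135),):
    T,t=tool(tray(x,0,z),180+TY,0);print(x,z,t,delta(o,T,t))
for n in('scene','top'):
    s=robot.snapshot(n);np.save('s4'+n,s,allow_pickle=True);Q=scoopgrid(s,o)
    j=(Q[...,0]>-10)&(Q[...,0]<20)&(abs(Q[...,1])<48)&(abs(Q[...,2])<12);q=Q[j]
    if len(q)>20: print(n,len(q),'z=a x+b y+c',np.linalg.lstsq(np.c_[q[:,:2],np.ones(len(q))],q[:,2],rcond=None)[0])
    j=(Q[...,0]>20)&(Q[...,0]<60)&(abs(Q[...,1])<80)&(abs(Q[...,2])<8);
    if j.sum(): print('lip',Q[j].min(0),Q[j].max(0),j.sum())
cv2.imwrite('pics/t4.png',s['image'][150:400,150:450,::-1].repeat(2,0).repeat(2,1))
E
```

```text
5.65 [0.64077915 0.00421498 0.19503863] [ 3.13813679 -0.34483596  2.90763816] [-0.10724649  0.57517186  0.80528929  0.05355882  2.10237563 -1.42428842]
0.053 0.105 [0.64003876 0.00215957 0.19214584] (array([0.002, 0.004, 0.003]), array([-0.07, -0.22,  0.28]))
0.053 0.045 [0.64003876 0.00215957 0.13214584] (array([0.002, 0.004, 0.003]), array([-2.1 , -0.24,  5.93]))
0.053 0.0135 [0.64003876 0.00215957 0.10064584] (array([0.002, 0.004, 0.003]), array([-3.17, -0.25,  8.89]))
scene 257 z=a x+b y+c [-0.00384033 -0.00213283  1.71408403]
lip [ 20.01039578 -33.27121158  -2.10619371] [47.60560843 57.14999274  6.88486257] 256
lip [ 20.59723719 -58.56763007  -0.68513182] [ 46.44672628 -54.95526718   5.75406264] 32
```

View pics/t4.png

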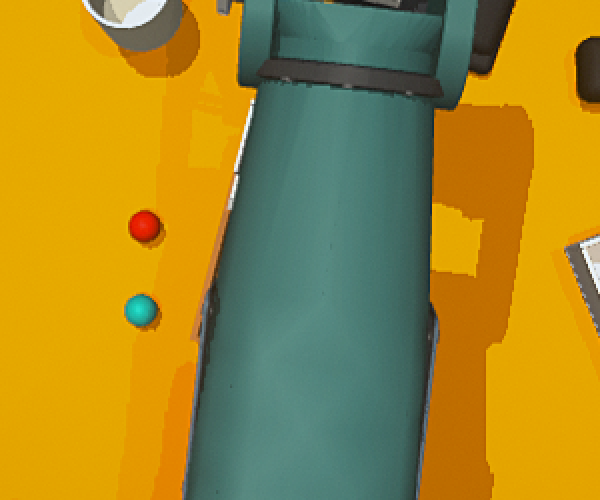

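The arm hides the tray in the top view, but depth shows the scoop is level in the gripper and centred. I descend with a small mouth-down tip.

```bash
sed -i 's/TC=np.array(\[.520/TC=np.array([.521/' h.py; python3 - <<'E'
from h import *
from bench import robot
o=robot.get_obs();print(o['tool_pos'])
for z in(.07,.045,.0185,):
    T,t=tool(tray(.049-.045,0,z),180+TY,1.5,ref=(.045,0,0));print(z,t,delta(o,T,t))
E
```

```text
[0.64085558 0.00374653 0.19512604]
0.07 [0.63489519 0.00364585 0.16013946] (array([ 0.002, -0.022,  0.003]), array([-0.64, -0.16,  3.49]))
0.045 [0.63489519 0.00364585 0.13513946] (array([ 0.002, -0.022,  0.003]), array([-1.48, -0.17,  5.84]))
0.0185 [0.63489519 0.00364585 0.10863946] (array([ 0.002, -0.022,  0.003]), array([-2.38, -0.18,  8.33]))
```

move_arm --deltas '[0.002,-0.022,0.003,-0.3,-0.1,1.7,1,0.002,-0.022,0.003,-0.64,-0.16,3.5,1,0.002,-0.022,0.003,-1.1,-0.17,4.8,1,0.002,-0.022,0.003,-1.5,-0.17,5.9,1,0.002,-0.022,0.003,-1.9,-0.18,7,1,0.002,-0.022,0.003,-2.2,-0.18,7.8,1,0.002,-0.022,0.003,-2.38,-0.18,8.3,1,0.002,-0.022,0.003,-2.38,-0.18,8.3,1]'

```text
time: 6.55
tool_pos: [0.6348, 0.0024, 0.1076]
ee_rot: [-3.142, -0.325, 2.902]
wrist_force: [-0.2, 0.3, -1.8]
width: 0.0216
finger_force: 30.0
```

move_arm --deltas '[0,0,0,0,0,0,1,0,0,0,0,0,0,1,0,0,0,0,0,0,1]'

```text
time: 6.85
tool_pos: [0.6355, 0.0024, 0.1094]
ee_rot: [3.141, -0.322, 2.902]
wrist_force: [-0.3, 0.3, -1.7]
width: 0.0219
finger_force: 30.0
```

```bash
python3 - <<'E'
from h import *
from bench import robot
o=robot.get_obs();print(o['time'],o['tool_pos'],o['ee_rot'],o['wrist_force'])
M=R.from_euler('xyz',o['ee_rot']).as_matrix();S=M@G.T;l=o['tool_pos']-M[:,2]*.019+S@(np.array([.045,0,0])-GRIP);d=l-tray(0,0,0);print('lip',l,'in tray',R.from_euler('z',-TY,degrees=True).apply(d))
s=robot.snapshot('scene');np.save('s5.npy',s,allow_pickle=True)
P=cloud(s);L=R.from_euler('z',-TY,degrees=True).apply((P-tray(0,0,0)).reshape(-1,3)).reshape(P.shape)*1000
j=(abs(L[...,0])<90)&(abs(L[...,1])<60)&(L[...,2]>20)&(L[...,0]<0);print('balls x',np.percentile(L[j][:,0],[1,50,99]))
print(delta(o,M,o['tool_pos']+[0,0,-.006]))
for dx in(-.03,-.06,-.09,-.096):
    T,t=tool(tray(.004+dx,0,.0125),180+TY,1.5,ref=(.045,0,0));print(dx,delta(o,T,t))
E
```

```text
6.85 [0.63550318 0.00239743 0.10941077] [ 3.14121447 -0.32157478  2.90216081] [-0.27541288  0.27220305 -1.68364971]
lip [0.52567688 0.0292549  0.01912301] in tray [ 0.00500312 -0.00079083  0.01912301]
balls x [-88.31417018 -46.71297346  -1.5521403 ]
(array([0., 0., 0.]), array([-0.19, -0.  ,  0.57]))
-0.03 (array([ 0.001,  0.001, -0.002]), array([2.72, 0.1 , 1.62]))
-0.06 (array([ 0.001,  0.001, -0.002]), array([5.56, 0.09, 2.57]))
-0.09 (array([ 0.001,  0.001, -0.002]), array([8.41, 0.09, 3.52]))
-0.096 (array([ 0.001,  0.001, -0.002]), array([8.98, 0.09, 3.7 ]))
```

```bash
python3 - <<'E'
from h import *
from bench import robot
o=robot.get_obs();print(o['wrist_force'],o['wrist_torque'])
Q=scoopgrid(load('s5'),o)
j=(Q[...,0]>-10)&(Q[...,0]<25)&(abs(Q[...,1])<48)&(abs(Q[...,2])<12);q=Q[j]
print(len(q),'z=a x+b y+c',np.linalg.lstsq(np.c_[q[:,:2],np.ones(len(q))],q[:,2],rcond=None)[0])
E
```

```text
[-0.25322765  0.04857179 -2.34488502] [-0.10923833 -0.34107684  0.02783669]
253 z=a x+b y+c [0.00690173 0.00807004 1.52380797]
```

move_arm --deltas '[0,0,0,-0.08,0,0.24,1,0,0,0,-0.13,0,0.4,1,0,0,0,-0.13,0,0.4,1,0,0,0,-0.13,0,0.4,1]'

```text
time: 7.3
tool_pos: [0.635, 0.0025, 0.1042]
ee_rot: [3.141, -0.323, 2.902]
wrist_force: [0.1, -0.2, -1.2]
width: 0.0216
finger_force: 30.0
```

```bash
cat >> h.py <<'E'
def lipstat(o,C=np.array([.045,0,0])):
    M=R.from_euler('xyz',o['ee_rot']).as_matrix();S=M@G.T;l=o['tool_pos']-M[:,2]*.019+S@(C-GRIP)
    print(o['time'],'lip in tray',R.from_euler('z',-TY,degrees=True).apply(l-tray(0,0,0)).round(4),'F',o['wrist_force'].round(1),'tip',np.degrees(np.arcsin(-S[2,0])).round(2))
E
python3 - <<'E'
from h import *
from bench import robot
o=robot.get_obs();lipstat(o)
for dx in(-.03,-.06,-.09,-.097):
    T,t=tool(tray(.004+dx,0,.0125),180+TY,1.5,ref=(.045,0,0));print(dx,delta(o,T,t))
E
```

```text
7.3 lip in tray [ 0.0043 -0.0009  0.0141] F [ 0.1 -0.2 -1.2] tip 1.47
-0.03 (array([ 0.001, -0.001, -0.002]), array([2.83, 0.11, 1.11]))
-0.06 (array([ 0.001, -0.001, -0.002]), array([5.67, 0.1 , 2.07]))
-0.09 (array([ 0.001, -0.001, -0.002]), array([8.52, 0.09, 3.02]))
-0.097 (array([ 0.001, -0.001, -0.002]), array([9.18, 0.09, 3.24]))
```

move_arm --deltas '[0,0,0,0.6,0,0.3,1,0.001,0,-0.001,1.5,0.05,0.6,1,0.001,-0.001,-0.002,2.5,0.1,1.0,1,0.001,-0.001,-0.002,3.5,0.1,1.34,1,0.001,-0.001,-0.002,4.5,0.1,1.68,1,0.001,-0.001,-0.002,5.2,0.1,1.92,1,0.001,-0.001,-0.002,5.67,0.1,2.07,1,0.001,-0.001,-0.002,5.67,0.1,2.07,1]'

```text
time: 8.1
tool_pos: [0.5762, 0.0179, 0.103]
ee_rot: [-3.141, -0.322, 2.904]
wrist_force: [0.4, 0.3, -2.1]
width: 0.0219
finger_force: 30.0
```

```bash
python3 - <<'E'
from h import *
from bench import robot
o=robot.get_obs();lipstat(o)
for x in(-.07,-.085,-.094,-.097):
    T,t=tool(tray(x,0,.0125),180+TY,1.5,ref=(.045,0,0));print(x,delta(o,T,t))
s=robot.snapshot('scene');np.save('s6.npy',s,allow_pickle=True);cv2.imwrite('pics/s6.png',cv2.resize(s['image'][150:300,210:410],None,fx=4,fy=4)[:,:,::-1])
E
```

```text
8.1 lip in tray [-0.0563  0.0001  0.0128] F [ 0.4  0.3 -2.1] tip 1.56
-0.07 (array([-0.   ,  0.001,  0.   ]), array([ 1.28, -0.01,  0.47]))
-0.085 (array([-0.   ,  0.001,  0.   ]), array([ 2.7 , -0.01,  0.94]))
-0.094 (array([-0.   ,  0.001,  0.   ]), array([ 3.56, -0.01,  1.23]))
-0.097 (array([-0.   ,  0.001,  0.   ]), array([ 3.84, -0.01,  1.32]))
```

View pics/s6.png

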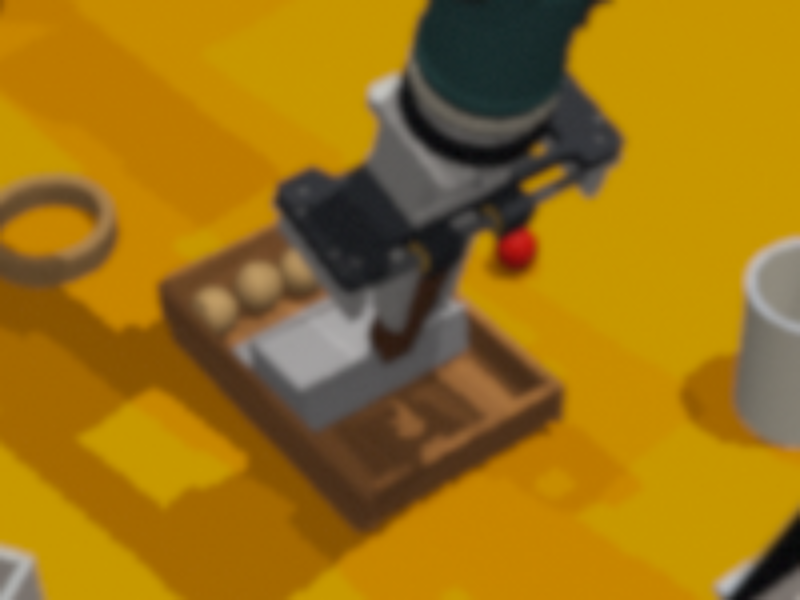

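Three balls are visible lined up against the near end wall, and the scoop is centred behind them. I push on to just short of the wall.

move_arm --deltas '[0,0,0,0.6,0,0.22,1,0,0,0,1.5,0,0.5,1,0,0,0,2.3,0,0.8,1,0,0,0,2.9,0,1.0,1,0,0,0,3.3,0,1.15,1,0,0,0,3.56,0,1.22,1,0,0,0,3.56,0,1.22,1,0,0,0,3.56,0,1.22,1]'

```text
time: 8.95
tool_pos: [0.5401, 0.0266, 0.1025]
ee_rot: [-3.141, -0.322, 2.904]
wrist_force: [-0.4, -0.6, -3.2]
width: 0.0218
finger_force: 30.0
```

```bash
cat >> h.py <<'E'
def balls(s):
    """ball-coloured surface points, tray frame mm, clustered"""
    P=cloud(s);hsv=cv2.cvtColor(s['image'],cv2.COLOR_RGB2HSV)
    L=R.from_euler('z',-TY,degrees=True).apply((P-tray(0,0,0)).reshape(-1,3)).reshape(P.shape)*1000
    m=((hsv[...,0]>12)&(hsv[...,0]<24)&(hsv[...,1]<160)&(hsv[...,1]>50)&(hsv[...,2]>110)&(abs(L[...,0])<130)&(abs(L[...,1])<80)&(L[...,2]>8)).astype(np.uint8)
    n,lab,st,ce=cv2.connectedComponentsWithStats(m)
    for i in range(1,n):
        if st[i,4]>12: print('ball?',ce[i].round(),st[i,4],np.median(L[lab==i],0).round())
E
python3 - <<'E'
from h import *
from bench import robot
o=robot.get_obs();lipstat(o)
for x in(-.094,-.097,-.099):
    T,t=tool(tray(x,0,.0125),180+TY,1.5,ref=(.045,0,0));print(x,delta(o,T,t))
balls(load('s6'));s=robot.snapshot('scene');np.save('s7.npy',s,allow_pickle=True);balls(s);cv2.imwrite('pics/s7.png',cv2.resize(s['image'][150:300,210:410],None,fx=4,fy=4)[:,:,::-1])
E
```

```text
8.95 lip in tray [-0.0934  0.      0.0123] F [-0.4 -0.6 -3.2] tip 1.55
-0.094 (array([-0.   ,  0.001,  0.   ]), array([ 0.05, -0.  ,  0.01]))
-0.097 (array([-0.   ,  0.001,  0.   ]), array([ 0.33, -0.  ,  0.1 ]))
-0.099 (array([-0.   ,  0.001,  0.   ]), array([ 0.52, -0.  ,  0.16]))
ball? [338.  67.] 23 [ 93.  44. 482.]
ball? [303. 181.] 25 [ 90. -39. 276.]
ball? [272. 221.] 304 [-76. -21.  33.]
ball? [325. 222.] 18 [51. 42. 79.]
ball? [277. 230.] 51 [-64. -18.  11.]
ball? [322. 241.] 14 [36. 48. 13.]
ball? [331. 247.] 42 [66. 49. 11.]
ball? [299. 157.] 14 [ 69. -28. 312.]
ball? [292. 172.] 25 [ 53. -38. 274.]
ball? [346. 187.] 14 [ 86.  76. 191.]
ball? [273. 201.] 15 [ 31. -79. 204.]
ball? [315. 213.] 18 [ 34.  24. 113.]
ball? [269. 219.] 239 [-83. -24.  39.]
ball? [326. 242.] 28 [41. 51. 11.]
```

View pics/s7.png

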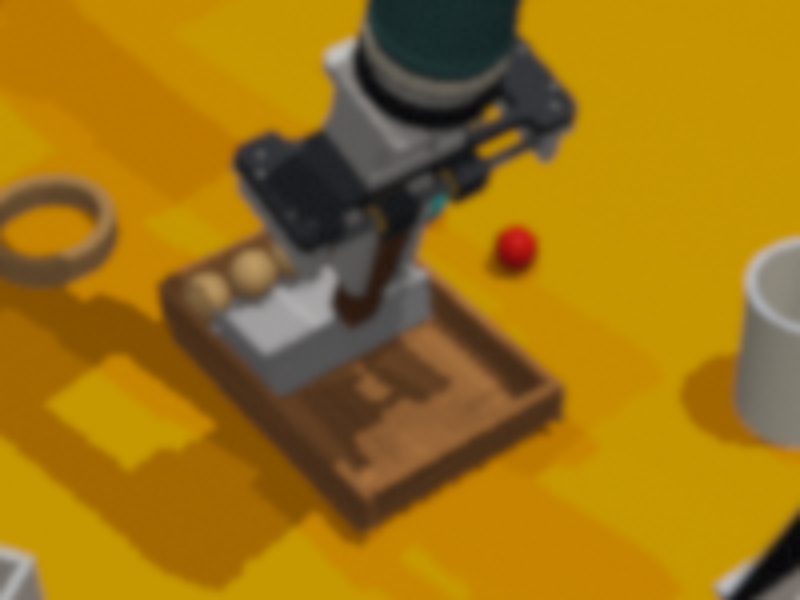

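At least two balls, near (262,223) and (273,218), have ridden up onto the lip. I nudge in about 4 mm more, then tilt the mouth up along the leaning wall.

move_arm --deltas '[0,0,0,0.15,0,0.05,1,0,0,0,0.3,0,0.09,1,0,0,0,0.4,0,0.12,1,0,0,0,0.4,0,0.12,1,0,0,0,0.4,0,0.12,1]'

```text
time: 9.5
tool_pos: [0.536, 0.0276, 0.1026]
ee_rot: [-3.141, -0.322, 2.904]
wrist_force: [-0.3, -0.3, -2.8]
width: 0.0217
finger_force: 30.0
```

```bash
python3 - <<'E'
from h import *
from bench import robot
o=robot.get_obs();lipstat(o)
for x,z,tip in((-.0975,.0125,0),(-.098,.017,-3),(-.099,.025,-8),(-.1005,.0365,-14),(-.09,.06,-14),(-.08,.11,-14)):
    T,t=tool(tray(x,0,z),180+TY,tip,ref=(.045,0,0));print(x,delta(o,T,t))
s=robot.snapshot('scene');balls(s)
E
```

```text
9.5 lip in tray [-0.0976 -0.      0.0124] F [-0.3 -0.3 -2.8] tip 1.55
-0.0975 (array([-0.   ,  0.027, -0.   ]), array([-0.33, -0.  ,  0.2 ]))
-0.098 (array([-0.   ,  0.079, -0.   ]), array([-0.76, -0.  ,  0.24]))
-0.099 (array([-0.   ,  0.167, -0.   ]), array([-1.38, -0.  ,  0.32]))
-0.1005 (array([-0.   ,  0.271, -0.   ]), array([-1.93, -0.  ,  0.36]))
-0.09 (array([-0.   ,  0.271, -0.   ]), array([-2.18, -0.  , -2.2 ]))
-0.08 (array([-0.   ,  0.271, -0.   ]), array([-1.55, -0.  , -7.26]))
ball? [291. 171.] 23 [ 49. -39. 274.]
ball? [345. 186.] 16 [ 83.  76. 192.]
ball? [272. 202.] 18 [ 30. -79. 203.]
ball? [314. 213.] 16 [ 7. 44. 74.]
ball? [275. 221.] 286 [-67. -21.  37.]
ball? [314. 232.] 19 [-4. 48. 11.]
ball? [327. 243.] 18 [51. 51. 11.]
```

move_arm --deltas '[0,0.015,0,-0.2,0,0.12,1,0,0.04,0,-0.45,0,0.22,1,0,0.079,0,-0.76,0,0.24,1,0,0.125,0,-1.08,0,0.28,1,0,0.167,0,-1.38,0,0.32,1,0,0.22,0,-1.67,0,0.34,1,0,0.271,0,-1.93,0,0.36,1,0,0.271,0,-1.93,0,0.36,1]'

```text
time: 10.35
tool_pos: [0.5535, 0.023, 0.0902]
ee_rot: [-3.141, -0.597, 2.903]
wrist_force: [0.9, -0.3, -3.6]
width: 0.0216
finger_force: 30.0
```

```bash
python3 - <<'E'
from h import *
from bench import robot
o=robot.get_obs();lipstat(o)
for x,z,tip in((-.1,.06,-14),(-.08,.11,-14),(-.06,.14,-12)):
    T,t=tool(tray(x,0,z),180+TY,tip,ref=(.045,0,0));print(x,delta(o,T,t))
s=robot.snapshot('scene');balls(s);np.save('s8.npy',s,allow_pickle=True);cv2.imwrite('pics/s8.png',cv2.resize(s['image'][150:300,210:410],None,fx=4,fy=4)[:,:,::-1])
E
```

```text
10.35 lip in tray [-0.0998 -0.0003  0.034 ] F [ 0.9 -0.3 -3.6] tip -14.18
-0.1 (array([-0.   , -0.003, -0.001]), array([ 1.51,  0.04, -2.17]))
-0.08 (array([-0.   , -0.003, -0.001]), array([ 2.67,  0.03, -7.43]))
-0.06 (array([-0.   , -0.038, -0.001]), array([  3.13,   0.03, -11.3 ]))
ball? [338.  96.] 24 [104.  36. 434.]
ball? [258. 225.] 27 [-100.  -57.   37.]
ball? [279. 230.] 170 [-30. -35.  45.]
ball? [317. 235.] 24 [11. 49. 11.]
ball? [327. 243.] 56 [47. 50. 11.]
ball? [306. 241.] 33 [15. 13. 12.]
ball? [283. 246.] 15 [-10. -40.  10.]
```

View pics/s8.png

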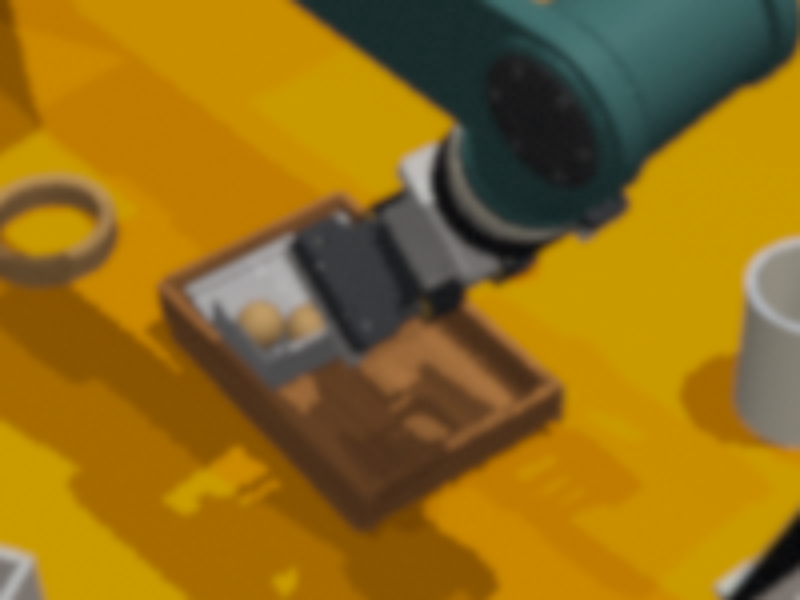

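Two balls, near (275,230) and (287,230), are visible at the back of the tilted pan, and none are left at the front of the lip. I lift the scoop clear.

move_arm --deltas '[0,0,0,0.5,0,-0.7,1,0,0,0,1.2,0.02,-1.9,1,0,-0.001,0,1.7,0.03,-3.2,1,0,-0.003,-0.001,2.1,0.03,-5,1,0,-0.003,-0.001,2.67,0.03,-7.4,1,0,-0.015,-0.001,2.9,0.03,-9.4,1,0,-0.038,-0.001,3.13,0.03,-11.3,1,0,-0.038,-0.001,3.13,0.03,-11.3,1]'

```text
time: 11.2
tool_pos: [0.5905, 0.0149, 0.2097]
ee_rot: [3.14, -0.545, 2.906]
wrist_force: [0.5, 0.5, -2.0]
width: 0.022
finger_force: 30.0
```

```bash
python3 - <<'E'
from h import *
from bench import robot
F=[]
o=robot.get_obs();lipstat(o);print(o['joint_positions'])
s=robot.snapshot('scene');np.save('s9.npy',s,allow_pickle=True);balls(s)
t=robot.snapshot('top');np.save('t9.npy',t,allow_pickle=True);balls(t)
for k in range(6): robot.snapshot('top');F.append(robot.get_obs()['wrist_force'])
print('F',np.mean(F,0),np.std(F,0))
# tray occupancy: points above floor inside tray
P=cloud(s);L=R.from_euler('z',-TY,degrees=True).apply((P-tray(0,0,0)).reshape(-1,3)).reshape(P.shape)*1000
for n,c in(('scene',s),('top',t)):
    P=cloud(c);L=R.from_euler('z',-TY,degrees=True).apply((P-tray(0,0,0)).reshape(-1,3)).reshape(P.shape)*1000
    j=(abs(L[...,0])<92)&(abs(L[...,1])<56)&(L[...,2]<60);H=L[j];print(n,'tray pts',len(H),'above 20mm',(H[:,2]>20).sum(),np.median(H[H[:,2]>20],0) if (H[:,2]>20).any() else '')
    print(np.histogram2d(H[:,0],H[:,1],[8,6],[[-92,92],[-56,56]])[0].astype(int).tolist())
# box target
B=np.array([.4735,-.316]);az=np.degrees(np.arctan2(B[1],B[0]));print('az',az)
er=np.append(B/np.linalg.norm(B),0)
for rr,z,tip in((0,.14,-12),(.01,.11,-12),(.01,.1,20),(.015,.085,55)):
    T,tt=tool(np.append(B,z)+rr*er,180+az,tip,ref=(.045,0,0));print(rr,z,tip,tt.round(3),delta(o,T,tt))
E
```

```text
11.2 lip in tray [-0.0589  0.0005  0.1467] F [ 0.5  0.5 -2. ] tip -11.22
[-0.11043093  0.60615578  0.78942838  0.0882      2.28534378 -1.40597565]
ball? [286. 180.] 22 [-55.  -3. 150.]
ball? [287. 201.] 191 [ 11. -29. 161.]
ball? [298. 220.] 68 [-61.  44.  11.]
ball? [334. 249.] 27 [74. 51. 11.]
ball? [300. 249.] 15 [ 22. -11.  11.]
ball? [265. 258.] 38 [ -4.  51. 159.]
F [-0.17617072 -0.00449376 -3.16356971] [0.30262758 0.44628032 0.4430518 ]
scene tray pts 2179 above 20mm 0 
[[38, 47, 46, 36, 24, 19], [36, 49, 48, 49, 44, 46], [42, 53, 47, 52, 49, 47], [36, 55, 52, 48, 53, 43], [40, 51, 54, 48, 52, 48], [37, 53, 58, 56, 51, 58], [41, 54, 58, 52, 55, 53], [24, 40, 36, 34, 34, 33]]
top tray pts 0 above 20mm 0 
[[0, 0, 0, 0, 0, 0], [0, 0, 0, 0, 0, 0], [0, 0, 0, 0, 0, 0], [0, 0, 0, 0, 0, 0], [0, 0, 0, 0, 0, 0], [0, 0, 0, 0, 0, 0], [0, 0, 0, 0, 0, 0], [0, 0, 0, 0, 0, 0]]
az -33.71798264168238
0 0.14 -12 [ 0.583 -0.389  0.201] (array([-0.183,  0.013,  0.301]), array([ -7.83, -39.44,  -3.83]))
0.01 0.11 -12 [ 0.591 -0.394  0.171] (array([-0.183,  0.013,  0.301]), array([-10.19, -39.79,  -1.75]))
0.01 0.1 20 [ 0.547 -0.365  0.221] (array([-0.094, -0.54 ,  0.344]), array([ -3.38, -37.97,  -3.49]))
0.015 0.085 55 [ 0.482 -0.321  0.23 ] (array([ 0.014, -1.144,  0.372]), array([  3.37, -35.25,  -0.35]))
```

All four balls are out of the tray, with nothing left above 20 mm in it. I carry them over the box.

```bash
python3 - <<'E'
from h import *
from bench import robot
o=robot.get_obs();lipstat(o)
B=np.array([.4735,-.316]);az=np.degrees(np.arctan2(B[1],B[0]));l0=tray(-.0589,0,.1467);l1=np.append(B,.135)
for f in np.r_[.04,.13,.25,.38,.5,.62,.75,.87,.96,1]:
    T,tt=tool(l0+f*(l1-l0),166.4+f*(180+az-166.4),-11.2+f*16,ref=(.045,0,0));a,b=delta(o,T,tt);print(round(f,2),a.tolist(),b.round(1).tolist())
E
```

```text
11.6 lip in tray [-0.0617  0.0002  0.1419] F [-0.5  0.3 -3.4] tip -11.94
0.04 [-0.008, -0.024, 0.013] [-0.0, -1.6, -0.9]
0.13 [-0.024, -0.049, 0.04] [-0.5, -5.2, -1.4]
0.25 [-0.044, -0.083, 0.077] [-1.1, -9.8, -2.1]
0.38 [-0.064, -0.119, 0.118] [-1.7, -14.9, -2.9]
0.5 [-0.082, -0.152, 0.157] [-2.2, -19.6, -3.5]
0.62 [-0.098, -0.185, 0.196] [-2.7, -24.2, -4.1]
0.75 [-0.114, -0.221, 0.239] [-3.2, -29.2, -4.8]
0.87 [-0.128, -0.254, 0.279] [-3.7, -33.7, -5.4]
0.96 [-0.137, -0.278, 0.31] [-4.0, -37.1, -5.8]
1.0 [-0.141, -0.289, 0.324] [-4.2, -38.6, -5.9]
```

move_arm --deltas '[-0.005,-0.02,0.01,0,-1.2,-0.8,1,-0.017,-0.038,0.028,-0.35,-3.6,-1.2,1,-0.029,-0.057,0.05,-0.7,-6.3,-1.6,1,-0.041,-0.077,0.071,-1,-9.1,-2,1,-0.052,-0.097,0.093,-1.35,-11.8,-2.4,1,-0.063,-0.117,0.115,-1.65,-14.5,-2.8,1,-0.073,-0.135,0.137,-1.95,-17.1,-3.2,1,-0.082,-0.152,0.157,-2.2,-19.6,-3.5,1]'

```text
time: 12.4
tool_pos: [0.5785, -0.1863, 0.2232]
ee_rot: [3.141, -0.401, 2.726]
wrist_force: [-0.1, 0.2, -2.0]
width: 0.0219
finger_force: 30.0
```

```bash
python3 - <<'E'
from h import *
from bench import robot
o=robot.get_obs();lipstat(o)
B=np.array([.4735,-.316]);az=np.degrees(np.arctan2(B[1],B[0]));l0=tray(-.0589,0,.1467);l1=np.append(B,.135)
for f in np.r_[.57,.64,.72,.8,.88,.94,.98,1]:
    T,tt=tool(l0+f*(l1-l0),166.4+f*(180+az-166.4),-11.2+f*16,ref=(.045,0,0));a,b=delta(o,T,tt);print(round(f,2),a.tolist(),b.round(1).tolist())
E
```

```text
12.4 lip in tray [-0.0109 -0.1766  0.1422] F [-0.1  0.2 -2. ] tip -2.98
0.57 [-0.008, -0.016, 0.02] [-0.8, -2.3, -0.3]
0.64 [-0.017, -0.035, 0.043] [-1.6, -4.9, -0.8]
0.72 [-0.027, -0.058, 0.069] [-2.4, -7.8, -1.4]
0.8 [-0.036, -0.08, 0.096] [-3.3, -10.7, -1.9]
0.88 [-0.044, -0.102, 0.123] [-4.2, -13.6, -2.4]
0.94 [-0.05, -0.119, 0.143] [-4.8, -15.8, -2.8]
0.98 [-0.054, -0.13, 0.157] [-5.2, -17.2, -3.1]
1.0 [-0.056, -0.135, 0.163] [-5.4, -18.0, -3.2]
```

move_arm --deltas '[-0.008,-0.016,0.02,-0.8,-2.3,-0.3,1,-0.017,-0.035,0.043,-1.6,-4.9,-0.8,1,-0.027,-0.058,0.069,-2.4,-7.8,-1.4,1,-0.036,-0.08,0.096,-3.3,-10.7,-1.9,1,-0.044,-0.102,0.123,-4.2,-13.6,-2.4,1,-0.05,-0.119,0.143,-4.8,-15.8,-2.8,1,-0.054,-0.13,0.157,-5.2,-17.2,-3.1,1,-0.056,-0.135,0.163,-5.4,-18,-3.2,1]'

```text
time: 13.2
tool_pos: [0.5632, -0.3753, 0.2308]
ee_rot: [3.141, -0.267, 2.554]
wrist_force: [0.7, 0.1, -2.8]
width: 0.0218
finger_force: 30.0
```

move_arm --deltas '[0,0,0,0,0,0,1,0,0,0,0,0,0,1,0,0,0,0,0,0,1]'

```text
time: 13.5
tool_pos: [0.5644, -0.3726, 0.2304]
ee_rot: [3.141, -0.268, 2.558]
wrist_force: [0.8, -1.5, -2.8]
width: 0.0222
finger_force: 30.0
```

```bash
cat >> h.py <<'E'
B=np.array([.4735,-.316]);AZ=np.degrees(np.arctan2(B[1],B[0]));ER=np.append(B/np.linalg.norm(B),0)
def box(rr,z): return np.append(B,z)+rr*ER
def lip(o):
    M=R.from_euler('xyz',o['ee_rot']).as_matrix();S=M@G.T;return o['tool_pos']-M[:,2]*.019+S@(np.array([.045,0,0])-GRIP)
E
python3 - <<'E'
from h import *
from bench import robot
o=robot.get_obs();lipstat(o);l=lip(o);print('lip',l,'rel box r',(l[:2]-B)@ER[:2],'t',np.cross(ER[:2],l[:2]-B),o['joint_positions'])
s=robot.snapshot('scene');np.save('s10.npy',s,allow_pickle=True)
P=cloud(s);m=(P[...,0]>.3)&(P[...,0]<.65)&(P[...,1]>-.48)&(P[...,1]<-.17)&(P[...,2]>.058)&(P[...,2]<.072);print('box rim',rect(P[m][:,:2]))
for rr,z,tip in((.0,.125,12),(.005,.12,22),(.01,.11,32),(.015,.1,40),(.02,.095,48),(.02,.09,55),(.02,.085,60)):
    T,tt=tool(box(rr,z),180+AZ,tip,ref=(.045,0,0));a,b=delta(o,T,tt);print(tip,tt.round(3),a.tolist(),b.round(1).tolist())
E
```

```text
13.5 lip in tray [ 0.0355 -0.3456  0.1342] F [ 0.8 -1.5 -2.8] tip 4.64
lip [ 0.47422668 -0.31304084  0.13423864] rel box r -0.0010382083856765158 t 0.002864751202694405 [-0.65746978  0.61670018  0.65771638 -0.02248117  2.13448951 -1.65411216]
box rim (array([ 475.4, -315.3]), array([153.3, 152.3]), 20.6)
12 [ 0.552 -0.369  0.234] [-0.0, -0.128, 0.005] [1.3, -0.3, -0.0]
22 [ 0.54  -0.36   0.244] [-0.0, -0.303, 0.005] [3.0, -0.3, -0.6]
32 [ 0.525 -0.35   0.245] [0.0, -0.478, 0.005] [4.8, -0.3, -0.2]
40 [ 0.513 -0.342  0.241] [0.001, -0.617, 0.005] [6.0, -0.3, 0.6]
48 [ 0.501 -0.334  0.239] [0.001, -0.757, 0.005] [7.4, -0.3, 1.1]
55 [ 0.486 -0.324  0.235] [0.001, -0.879, 0.005] [9.0, -0.3, 2.0]
60 [ 0.475 -0.317  0.229] [0.002, -0.966, 0.005] [10.0, -0.3, 3.0]<stdin>:3: DeprecationWarning: Arrays of 2-dimensional vectors are deprecated. Use arrays of 3-dimensional vectors instead. (deprecated in NumPy 2.0)
```

move_arm --deltas '[0,-0.06,0.002,0.6,-0.15,0,1,0,-0.15,0.005,1.3,-0.3,0,1,0,-0.25,0.005,1.9,-0.3,0.2,1,0,-0.35,0.005,2.5,-0.3,0.4,1,0,-0.44,0.005,3.1,-0.3,0.8,1,0,-0.53,0.005,3.9,-0.3,1.3,1,0,-0.617,0.005,4.6,-0.3,1.8,1,0.001,-0.68,0.005,5.3,-0.3,2.1,1]'

```text
time: 14.35
tool_pos: [0.5136, -0.3429, 0.2237]
ee_rot: [-3.141, 0.413, 2.553]
wrist_force: [0.6, 0.5, -2.8]
width: 0.022
finger_force: 30.0
```

```bash
cat >> h.py <<'E'
def boxballs(s):
    P=cloud(s);hsv=cv2.cvtColor(s['image'],cv2.COLOR_RGB2HSV);c,wh,a=(474.5,-315.7),0,20.8
    L=R.from_euler('z',-a,degrees=True).apply((P-[.4745,-.3157,0]).reshape(-1,3)).reshape(P.shape)*1000
    m=((hsv[...,0]>10)&(hsv[...,0]<24)&(hsv[...,1]>60)&(hsv[...,1]<190)&(abs(L[...,0])<130)&(abs(L[...,1])<130)&(L[...,2]>8)&(L[...,2]<160)).astype(np.uint8)
    n,lab,st,ce=cv2.connectedComponentsWithStats(m)
    for i in range(1,n):
        if st[i,4]>15: print('  bb',ce[i].round(),st[i,4],np.median(L[lab==i],0).round())
E
python3 - <<'E'
from h import *
from bench import robot
o=robot.get_obs();lipstat(o);l=lip(o);print('lip',l,'rel r',(l[:2]-B)@ER[:2])
for n in('scene','top'): print(n);boxballs(robot.snapshot(n))
for rr,z,tip in((.03,.08,44),(.03,.08,48),(.03,.075,52),(.03,.075,56),(.03,.075,60)):
    T,tt=tool(box(rr,z),180+AZ,tip,ref=(.045,0,0));a,b=delta(o,T,tt);print(tip,tt.round(3),a.tolist(),b.round(1).tolist())
E
```

```text
14.35 lip in tray [ 0.0588 -0.3573  0.081 ] F [ 0.6  0.5 -2.8] tip 43.66
lip [ 0.49415922 -0.32994076  0.08096135] rel r 0.02492251861357242
scene
  bb [142. 294.] 23 [-73.  11.  64.]
  bb [188. 326.] 104 [ 43. -10.  30.]
top
  bb [480. 275.] 90 [40.  2. 27.]
  bb [443. 287.] 123 [45. 76. 49.]
  bb [461. 329.] 79 [-38.  75.  57.]
  bb [478. 320.] 583 [-30.  31.  29.]
44 [ 0.517 -0.345  0.223] [-0.001, -0.006, -0.0] [-0.4, 0.0, 0.2]
48 [ 0.509 -0.34   0.224] [-0.001, -0.076, -0.0] [0.5, 0.0, -0.3]
52 [ 0.5   -0.334  0.22 ] [-0.001, -0.145, -0.0] [1.6, 0.0, -0.3]
56 [ 0.492 -0.328  0.219] [-0.001, -0.215, -0.0] [2.6, 0.0, -0.6]
60 [ 0.484 -0.323  0.219] [-0.001, -0.285, -0.0] [3.5, 0.0, -1.0]
```

Balls are already rolling into the box. I tip a bit further to empty the pan.

move_arm --deltas '[-0.001,-0.076,0,0.5,0,-0.3,1,-0.001,-0.145,0,1.6,0,-0.3,1,-0.001,-0.215,0,2.6,0,-0.6,1,-0.001,-0.285,0,3.5,0,-1,1,-0.001,-0.285,0,3.5,0,-1,1,-0.001,-0.285,0,3.5,0,-1,1,-0.001,-0.285,0,3.5,0,-1,1,-0.001,-0.285,0,3.5,0,-1,1]'

```text
time: 15.25
tool_pos: [0.4863, -0.326, 0.2211]
ee_rot: [3.142, 0.699, 2.552]
wrist_force: [0.3, 0.0, -2.6]
width: 0.0221
finger_force: 30.0
```

```bash
python3 - <<'E'
from h import *
from bench import robot
o=robot.get_obs();lipstat(o);l=lip(o);print('lip',l,'rel r',(l[:2]-B)@ER[:2])
for n in('scene','top'):
    s=robot.snapshot(n);np.save('s11'+n,s,allow_pickle=True);print(n);boxballs(s)
for rr,z,tip in((.02,.11,60),(.01,.15,40),(0,.17,20),(0,.18,5)):
    T,tt=tool(box(rr,z),180+AZ,tip,ref=(.045,0,0));a,b=delta(o,T,tt);print(tip,tt.round(3),a.tolist(),b.round(1).tolist())
E
```

```text
15.25 lip in tray [ 0.0669 -0.3615  0.0775] F [ 0.3  0.  -2.6] tip 60.03
lip [ 0.50105307 -0.33591126  0.07751989] rel r 0.033970944690762256
scene
  bb [186. 334.] 30 [ 48. -30.  31.]
top
  bb [485. 269.] 49 [ 47. -12.  26.]
  bb [445. 292.] 159 [42. 76. 51.]
  bb [461. 310.] 52 [-6. 57. 28.]
  bb [460. 328.] 19 [-32.  76.  58.]
  bb [485. 334.] 57 [-62.  31.  28.]
  bb [464. 342.] 52 [-60.  75.  45.]
  bb [469. 350.] 16 [-76.  75.  50.]
60 [ 0.475 -0.317  0.254] [-0.001, 0.001, -0.001] [-1.0, 0.1, -3.4]
40 [ 0.509 -0.34   0.291] [-0.001, 0.35, -0.001] [-6.5, 0.1, -3.7]
20 [ 0.539 -0.36   0.291] [-0.0, 0.699, -0.001] [-9.3, 0.1, -1.4]
5 [ 0.563 -0.376  0.277] [-0.0, 0.96, -0.001] [-10.6, 0.1, 1.6]
```

move_arm --deltas '[0,0,0,-0.4,0,-1.7,1,0,0,0,-1,0.1,-3.4,1,0,0.1,0,-2.8,0.1,-3.8,1,0,0.22,0,-4.8,0.1,-3.9,1,0,0.35,0,-6.5,0.1,-3.7,1,0,0.48,0,-7.6,0.1,-3,1,0,0.61,0,-8.6,0.1,-2,1,0,0.73,0,-9.4,0.1,-1.2,1]'

```text
time: 16.15
tool_pos: [0.5409, -0.3613, 0.29]
ee_rot: [-3.142, -0.033, 2.552]
wrist_force: [0.2, -0.3, -2.2]
width: 0.0219
finger_force: 30.0
```

```bash
python3 - <<'E'
from h import *
from bench import robot
o=robot.get_obs();lipstat(o)
s=robot.snapshot('scene');boxballs(s)
T0,t0=o['tool_pos'],None
T1,t1=tool([.4857,.3135,.14],167.7,0)
print('final',t1,delta(o,T1,t1))
lp=lip(o);l1=tool([.4857,.3135,.14],167.7,0)
end=np.array([.4857,.3135,.14])+scoopR(167.7,0)@np.array([.045,0,0])
for f in(.04,.1,.17,.24,.31,.38,.45,.52):
    T,tt=tool(lp+f*(end-lp),(180+AZ)+f*(167.7-180-AZ),18*(1-f),ref=(.045,0,0));a,b=delta(o,T,tt);print(f,a.tolist(),b.round(1).tolist())
E
```

```text
16.15 lip in tray [ 0.0341 -0.3483  0.1713] F [ 0.2 -0.3 -2.2] tip 18.12
  bb [169. 304.] 449 [-21.  25.  28.]
  bb [187. 333.] 28 [ 49. -29.  31.]
final [0.55458329 0.29848101 0.22714584] (array([ 0.072,  0.312, -0.37 ]), array([35.35, 55.59,  7.45]))
0.04 [0.001, 0.015, -0.017] [1.3, 2.2, 0.3]
0.1 [0.002, 0.033, -0.039] [3.4, 5.5, 0.7]
0.17 [0.004, 0.055, -0.065] [5.8, 9.3, 1.2]
0.24 [0.007, 0.077, -0.091] [8.2, 13.2, 1.7]
0.31 [0.01, 0.099, -0.117] [10.7, 17.0, 2.2]
0.38 [0.013, 0.121, -0.143] [13.1, 20.9, 2.7]
0.45 [0.018, 0.143, -0.169] [15.6, 24.8, 3.2]
0.52 [0.023, 0.165, -0.195] [18.0, 28.7, 3.7]
```

move_arm --deltas '[0.001,0.015,-0.017,1.3,2.2,0.3,1,0.002,0.033,-0.039,3.4,5.5,0.7,1,0.004,0.055,-0.065,5.8,9.3,1.2,1,0.007,0.077,-0.091,8.2,13.2,1.7,1,0.01,0.099,-0.117,10.7,17,2.2,1,0.013,0.121,-0.143,13.1,20.9,2.7,1,0.018,0.143,-0.169,15.6,24.8,3.2,1,0.023,0.165,-0.195,18,28.7,3.7,1]'

```text
time: 17.0
tool_pos: [0.5492, -0.0191, 0.258]
ee_rot: [3.141, -0.195, 2.749]
wrist_force: [0.1, 0.9, -1.4]
width: 0.0219
finger_force: 30.0
```

```bash
python3 - <<'E'
from h import *
from bench import robot
o=robot.get_obs();lipstat(o);print(o['tool_pos'])
T1,t1=tool([.4857,.3135,.10],167.7,0);print('final',t1,delta(o,T1,t1))
for n in('scene','top'): s=robot.snapshot(n);np.save('s12'+n,s,allow_pickle=True);print(n);boxballs(s)
E
```

```text
17.0 lip in tray [-0.0603 -0.0266  0.1541] F [ 0.1  0.9 -1.4] tip 8.83
[ 0.54915044 -0.01913686  0.257955  ]
final [0.55458329 0.29848101 0.18714584] (array([ 0.049,  0.154, -0.172]), array([10.07, 29.54,  9.23]))
scene
  bb [169. 304.] 446 [-22.  25.  28.]
  bb [187. 333.] 23 [ 50. -29.  32.]
top
  bb [488. 264.] 206 [ 53. -21.  29.]
  bb [478. 320.] 561 [-30.  31.  29.]
```

All four balls are in the box: one blob of 206 px and one of 561 px, which is about three balls. I carry the scoop back to its original bare spot.

move_arm --deltas '[0.006,0.02,-0.021,1.3,3.7,1.2,1,0.012,0.04,-0.045,2.6,7.7,2.4,1,0.02,0.065,-0.07,4.2,12.2,3.8,1,0.028,0.09,-0.1,5.8,17,5.3,1,0.036,0.115,-0.128,7.5,22,6.9,1,0.043,0.137,-0.152,8.9,26,8.1,1,0.048,0.15,-0.168,9.8,28.6,8.9,1,0.049,0.154,-0.172,10.1,29.5,9.2,1]'

```text
time: 17.9
tool_pos: [0.5536, 0.2993, 0.1853]
ee_rot: [-3.142, -0.353, 2.929]
wrist_force: [-0.3, 0.2, -2.9]
width: 0.0215
finger_force: 30.0
```

move_arm --deltas '[0,0,0,0,0,0,1,0,0,0,0,0,0,1,0,0,0,0,0,0,1,0,0,0,0,0,0,1]'

```text
time: 18.3
tool_pos: [0.554, 0.2951, 0.1886]
ee_rot: [3.141, -0.351, 2.924]
wrist_force: [1.4, 0.3, -2.1]
width: 0.0218
finger_force: 30.0
```

```bash
python3 - <<'E'
from h import *
from bench import robot
o=robot.get_obs();lipstat(o);print(o['tool_pos'])
s=robot.snapshot('scene');Q=scoopgrid(s,o)
j=(Q[...,0]>-10)&(Q[...,0]<25)&(abs(Q[...,1])<48)&(abs(Q[...,2])<12);q=Q[j];print(len(q),'z=a x+b y+c',np.linalg.lstsq(np.c_[q[:,:2],np.ones(len(q))],q[:,2],rcond=None)[0])
for z in(.05,.02,.006,.002,0):
    T1,t1=tool([.4857,.3135,z],167.7,0);print(z,t1,delta(o,T1,t1))
E
```

```text
18.3 lip in tray [-0.1456  0.2619  0.1016] F [ 1.4  0.3 -2.1] tip -0.09
[0.55401148 0.29505072 0.18858312]
175 z=a x+b y+c [ 0.00339842 -0.01829103  1.8067899 ]
0.05 [0.55458329 0.29848101 0.13714584] (array([ 0.001, -0.002, -0.003]), array([-1.75,  0.35,  4.84]))
0.02 [0.55458329 0.29848101 0.10714584] (array([ 0.001, -0.002, -0.003]), array([-2.78,  0.35,  7.65]))
0.006 [0.55458329 0.29848101 0.09314584] (array([ 0.001, -0.002, -0.003]), array([-3.26,  0.35,  8.97]))
0.002 [0.55458329 0.29848101 0.08914584] (array([ 0.001, -0.002, -0.003]), array([-3.4 ,  0.35,  9.35]))
0 [0.55458329 0.29848101 0.08714584] (array([ 0.001, -0.002, -0.003]), array([-3.47,  0.35,  9.53]))
```

move_arm --deltas '[0,-0.001,-0.001,-0.5,0.1,1.4,1,0.001,-0.002,-0.003,-1.1,0.3,3,1,0.001,-0.002,-0.003,-1.75,0.35,4.84,1,0.001,-0.002,-0.003,-2.3,0.35,6.4,1,0.001,-0.002,-0.003,-2.78,0.35,7.65,1,0.001,-0.002,-0.003,-3.05,0.35,8.4,1,0.001,-0.002,-0.003,-3.26,0.35,8.95,1,0.001,-0.002,-0.003,-3.26,0.35,8.95,1]'

```text
time: 19.15
tool_pos: [0.5535, 0.2998, 0.0916]
ee_rot: [-3.141, -0.351, 2.929]
wrist_force: [0.4, 0.7, -1.5]
width: 0.0221
finger_force: 30.0
```

move_arm --deltas '[0,0,0,0,0,0,1,0,0,0,0,0,0,1]'

```text
time: 19.35
tool_pos: [0.5543, 0.3002, 0.0933]
ee_rot: [3.141, -0.349, 2.93]
wrist_force: [0.5, -0.4, -2.4]
width: 0.0217
finger_force: 30.0
```

```bash
python3 - <<'E'
from h import *
from bench import robot
o=robot.get_obs();lipstat(o);print(o['tool_pos'])
for z in(.004,.002,0,-.001):
    T1,t1=tool([.4857,.3135,z],167.7,0);print(z,t1,delta(o,T1,t1))
E
```

```text
19.35 lip in tray [-0.1463  0.2664  0.0062] F [ 0.5 -0.4 -2.4] tip 0.02
[0.55429029 0.30017686 0.09333435]
0.004 [0.55458329 0.29848101 0.09114584] (array([-0.   ,  0.   ,  0.003]), array([-0.14, -0.16,  0.18]))
0.002 [0.55458329 0.29848101 0.08914584] (array([-0.   ,  0.   ,  0.003]), array([-0.2 , -0.16,  0.37]))
0 [0.55458329 0.29848101 0.08714584] (array([-0.   ,  0.   ,  0.003]), array([-0.27, -0.16,  0.56]))
-0.001 [0.55458329 0.29848101 0.08614584] (array([-0.   ,  0.   ,  0.003]), array([-0.31, -0.16,  0.65]))
```

Lower the last 7 mm vertically, slowly.

move_arm --deltas '[0,0,0,-0.05,0,0.15,1,0,0,0,-0.1,0,0.3,1,0,0,0,-0.15,0,0.4,1,0,0,0,-0.18,0,0.5,1,0,0,0,-0.21,0,0.58,1,0,0,0,-0.23,0,0.64,1,0,0,0,-0.23,0,0.64,1,0,0,0,-0.23,0,0.64,1]'

```text
time: 20.15
tool_pos: [0.5537, 0.2999, 0.0864]
ee_rot: [-3.142, -0.35, 2.93]
wrist_force: [0.7, -1.7, 4.1]
width: 0.0223
finger_force: 30.0
```

```bash
python3 - <<'E'
from h import *
from bench import robot
F=[]
for k in range(5): robot.snapshot('top');o=robot.get_obs();F.append(np.r_[o['wrist_force'],o['tool_pos']])
lipstat(o);print(np.mean(F,0).round(4))
E
```

```text
20.4 lip in tray [-0.1469  0.266  -0.0007] F [ 1.1 -1.4  4.9] tip -0.06
[ 0.7525 -1.608   4.9759  0.5538  0.2999  0.0864]
```

The scoop is resting on the desk with a light press. I open the gripper and retreat along the fingers.

move_arm --deltas '[0,0,0,0.01,0,-0.03,1,0,0,0,0.02,0,-0.05,1,0,0,0,0.02,0,-0.05,-1,0,0,0,0.02,0,-0.05,-1,0,0,0,0.02,0,-0.05,-1,0,0,0,0.02,0,-0.05,-1,0,0,0,0.02,0,-0.05,-1,0,0,0,0.02,0,-0.05,-1]'

```text
time: 21.2
tool_pos: [0.5537, 0.3, 0.0859]
ee_rot: [-3.141, -0.351, 2.929]
wrist_force: [0.1, 0.0, -0.3]
width: 0.0665
finger_force: 0.0
```

move_arm --deltas '[0,0,0,0,0,0,-1,0,0,0,0,0,0,-1,0,0,0,0,0,0,-1,0,0,0,0,0,0,-1,0,0,0,0,0,0,-1,0,0,0,0,0,0,-1]'

```text
time: 21.8
tool_pos: [0.5537, 0.3, 0.086]
ee_rot: [-3.141, -0.35, 2.929]
wrist_force: [-0.2, -0.8, 0.6]
width: 0.0938
finger_force: 0.0
```

move_arm --deltas '[0,0,0,0,0,-1,-1,0,0,0,0,0,-3,-1,0,0,0,0,0,-5.5,-1,0,0,0,0,0,-8,-1,0,0,0,0,0,-11,-1,0,0,0,0,0,-13,-1,0,0,0,0,0,-14,-1,0,0,0,0,0,-14,-1]'

```text
time: 22.6
tool_pos: [0.602, 0.2898, 0.2203]
ee_rot: [3.14, -0.346, 2.93]
wrist_force: [0.5, -0.9, 0.6]
width: 0.094
finger_force: 0.0
```

```bash
python3 - <<'E'
from h import *
from bench import robot
o=robot.get_obs();print(o['tool_pos'],o['ee_rot'],o['joint_positions'])
M=R.from_euler('xyz',o['ee_rot']).as_matrix()
print(np.round(M.T@(np.array([.33,.48,.33])-o['tool_pos'])*100,1))
E
```

```text
[0.60200782 0.28982913 0.22027401] [ 3.13950262 -0.34586587  2.92966357] [ 0.27840456  0.60096068  0.71761723  0.19068073  2.12166326 -1.0045403 ]
[32.5 12.9  0.1]
```

move_arm --deltas '[0,0,0,4,1.6,0,-1,0,0,0,8,3.2,0,-1,0,0,0,12,4.8,0,-1,0,0,0,16,6.4,0,-1,0,0,0,20,8,0,-1,0,0,0,24,9.6,0,-1,0,0,0,28,11.2,0,-1,0,0,0,32,12.8,0,-1]'

```text
time: 23.4
tool_pos: [0.332, 0.4789, 0.3274]
ee_rot: [-3.14, -0.351, 2.929]
wrist_force: [1.0, 0.7, -1.0]
width: 0.0937
finger_force: 0.0
```

move_arm --deltas '[0,0,0,0,0,0,-1,0,0,0,0,0,0,-1,0,0,0,0,0,0,-1,0,0,0,0,0,0,-1]'

```text
time: 23.8
tool_pos: [0.3349, 0.4775, 0.3259]
ee_rot: [-3.139, -0.352, 2.926]
wrist_force: [-0.7, 0.5, -0.1]
width: 0.0938
finger_force: 0.0
```

```bash
python3 - <<'E'
from h import *
from bench import robot
o=robot.get_obs();print(o['time'],o['tool_pos'],np.abs(o['qvel']).max())
for n in('top','scene'):
    s=robot.snapshot(n);s0=load(n);P=cloud(s);z=P[...,2];print(n);boxballs(s)
    def reg(x0,x1,y0,y1,z0,z1,P=P): return (P[...,0]>x0)&(P[...,0]<x1)&(P[...,1]>y0)&(P[...,1]<y1)&(P[...,2]>z0)&(P[...,2]<z1)
    m=reg(.3,.62,-.5,-.17,.056,.072);print('box rim',rect(P[m][:,:2]))
    m=reg(.4,.7,.2,.5,.012,.04);print('pan',m.sum(),rect(P[m][:,:2]))
    for a in(.07,.09,.11,.13): k=reg(.4,.7,.2,.4,a-.008,a+.008);print('  handle',a,k.sum(),P[k].mean(0).round(4))
    k=reg(.43,.52,.27,.35,-.02,.011);q=P[k];hs=cv2.cvtColor(s['image'],cv2.COLOR_RGB2HSV)[k];q=q[hs[:,1]<60];print('  pan floor fit',len(q),np.linalg.lstsq(np.c_[q[:,:2]-[.48,.31],np.ones(len(q))],q[:,2],rcond=None)[0].round(4))
    d=np.abs(s['depth']-s0['depth'])
    P0=cloud(s0)
    for nm,r in(('mug',(.62,.85,.08,.25)),('mouse',(.6,.8,-.17,-.07)),('case',(.56,.7,-.4,-.18))):
        a,b=reg(*r,.012,.1),reg(*r,.012,.1,P0);print('  ',nm,P[a].mean(0).round(4),P0[b].mean(0).round(4))
    L=R.from_euler('z',-TY,degrees=True).apply((P-tray(0,0,0)).reshape(-1,3)).reshape(P.shape)*1000
    j=(abs(L[...,0])<90)&(abs(L[...,1])<55)&(L[...,2]<60)&(L[...,2]>22);print('  tray above floor',j.sum())
E
```

```text
23.8 [0.33488952 0.47751473 0.32594343] 0.004842892394781311
top
  bb [516. 256.] 57 [ 58. -70.  55.]
  bb [488. 264.] 210 [ 53. -21.  29.]
  bb [452. 308.] 137 [ 9. 76. 58.]
  bb [478. 320.] 579 [-30.  31.  29.]
box rim (array([ 472.1, -316. ]), array([150.5, 151.9]), 20.9)
pan 360 (array([497.5, 312.6]), array([117.7,  59.9]), 78.3)
  handle 0.07 85 [0.5332 0.3    0.0702]
  handle 0.09 84 [0.5432 0.2976 0.0901]
  handle 0.11 90 [0.5517 0.2958 0.1103]
  handle 0.13 115 [0.5631 0.2941 0.1306]
  pan floor fit 1915 [-0.0107  0.0035  0.0014]
   mug [0.742 0.186 0.063] [0.742  0.1858 0.0627]
   mouse [ 0.7304 -0.1348  0.0258] [ 0.7302 -0.1348  0.0259]
   case [ 0.672  -0.3066  0.038 ] [ 0.6721 -0.3066  0.038 ]
  tray above floor 0
scene
  bb [169. 304.] 442 [-21.  25.  27.]
  bb [187. 333.] 23 [ 50. -28.  31.]
box rim (array([ 475. , -315.5]), array([153.2, 152.4]), 20.2)
pan 305 (array([506.4, 310.2]), array([120.7,  77.2]), 78.4)
  handle 0.07 45 [0.5483 0.295  0.0705]
  handle 0.09 45 [0.5568 0.2936 0.0896]
  handle 0.11 52 [0.5661 0.2909 0.1099]
  handle 0.13 52 [0.5759 0.2899 0.1307]
  pan floor fit 275 [ 0.0112 -0.0137  0.0014]
   mug [0.7494 0.1808 0.0601] [0.7494 0.1808 0.0603]
   mouse [ 0.7421 -0.143   0.0264] [ 0.7419 -0.1431  0.0263]
   case [ 0.6638 -0.3228  0.0403] [ 0.6641 -0.3226  0.0403]
  tray above floor 0
```

The scoop is level on the desk with nothing touching it, all the balls are in the box, and the mug, mouse and case have not moved. I hand the job in.

```bash
python3 -c "
from bench import robot
print(robot.close_job())"
```

```text
the job is handed in; nothing more can be done
None
```

The job is handed in at about 24 s: all four balls went into the standing box in one scoop, the scoop is back level on the bare desk and released, and the mug, mouse and case are where they were.

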